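# Fetch the dropped spacer plates from under the drive guard and square up the stack

## Task

One or two blue spacer plates have slid in under the clear drive guard: draw them out through its open end with the red-handled hooked rod, keeping the gripper itself off any plate that is still under the guard. Then stack all the blue plates that are here, those lying on the open bench too, flat one on another in the stacking jig, long side along the jig and each pushed snugly square against both corner fences. Lay the hooked rod back, sole down, wholly inside the yellow taped outline, and leave everything else where it stands.

Things in the scene. Friction and masses are not known exactly. Their poses are not given: they have to be found in the camera images.
- guard: fixed clear tunnel on the bench, aluminium edges: outside 198 mm wide (own x), 240 long (own y), 72 high; inside 190 wide, 66 high. Only the end at own y = +120 mm is open (yellow lip, faces about world +y). A grey drive unit (130 x 60 long, 105 high) closes the other end; a pulley takes the last 30 mm inside. Origin: centre of its underside, z up
- jig: fixed jig: black base 145 x 94 x 6 mm, two short aluminium fences up to 62 mm above the bench. Origin on the bench below the middle of the plates' place. End fence: face at own x = +60 mm, own y -25 to 25. Side fence: face at own y = +30 mm, own x 28 to 62. A squared plate lies along own x, centred above the origin, its centre 11 mm up for the first, 10 mm more for each next
- outline: yellow tape outline stuck flat on the bench, 340 mm (own x) x 120 mm (own y) over all, no height; the hooked rod lies in it at the start. Origin: its centre
- hook_grip (a point): hooked rod, 0.16 kg, standing by itself: red grip bar 84 (own x) x 14 mm wide, 6 to 38 mm above the bench, on a black sole 96 x 36 x 6 mm. An 8 mm rod runs forward along own +x 22 mm above the underside; 220 mm ahead of this point an 8 mm finger bends straight down, ending level with the underside of the sole. This point: middle of the grip, 22 mm above the underside; z up
- hook_tip (a point): the lower end of the hook of the hooked rod, level with the underside of the sole; same axes as hook_grip
- plate_a_mid (a point): blue spacer plate, 120 (own x) x 60 (own y) x 10 mm, 0.13 to 0.24 kg, with a 28 mm round hole straight through its middle, same both ways round; this point is its centre, half-way up (5 mm above its underside), z up. Starts on the bench under the guard; may be absent
- plate_b_mid (a point): blue spacer plate, 120 (own x) x 60 (own y) x 10 mm, 0.13 to 0.24 kg, with a 28 mm round hole straight through its middle, same both ways round; this point is its centre, half-way up (5 mm above its underside), z up. Starts on the bench under the guard; may be absent
- plate_c_mid (a point): blue spacer plate, 120 (own x) x 60 (own y) x 10 mm, 0.13 to 0.24 kg, with a 28 mm round hole straight through its middle, same both ways round; this point is its centre, half-way up (5 mm above its underside), z up. Starts on the open bench in front of the guard; may be absent
- plate_d_mid (a point): blue spacer plate, 120 (own x) x 60 (own y) x 10 mm, 0.13 to 0.24 kg, with a 28 mm round hole straight through its middle, same both ways round; this point is its centre, half-way up (5 mm above its underside), z up. Starts on the open bench in front of the guard; may be absent
- plate_e_mid (a point): blue spacer plate, 120 (own x) x 60 (own y) x 10 mm, 0.13 to 0.24 kg, with a 28 mm round hole straight through its middle, same both ways round; this point is its centre, half-way up (5 mm above its underside), z up. Starts on the open bench left of the jig; may be absent
- beaker: bystander: clear beaker, 56 mm wide, 71 mm high, origin at the centre of its underside
- timer: bystander: white timer 64 x 64 x 17 mm, origin at the centre of its underside
- tweezers: bystander: steel tweezers 122 mm long (own y), 11 mm wide, 8 mm high, origin at the centre of the underside

How it is judged:
By the outcome, as a careful person would: the job done as asked, in the order asked, and still so for the second after the job is handed in, with the robot touching nothing.
Of plate_a, plate_b only 1 to 2 are there at a start; the rules pass over those that are not, and their reading is None.
Of plate_c, plate_d, plate_e only 2 to 3 are there at a start; the rules pass over those that are not, and their reading is None.
At some moment in a run one of hook may be knocked a few centimetres aside while the robot is not near it.
Once in a run the grip may slacken for a moment while it holds something.
It also fails if it takes over 210 s, if anything falls off the work surface, if the arm or the gripper's body presses on something with over 40 N, if the wrist force passes 120 N, or if a joint passes its speed limit or range.

## Robot

A 6-joint arm with a two-finger parallel gripper is mounted at the origin on a cart in front of the work surface, level with it; the furniture and walls round the work are solid. World frame = base frame: x ahead of the robot, y to its left, z up, the work surface at z = 0. Lengths are in m, angles in rad, forces in N, time in s.
With the tool pointing down it reaches from about 0.25 to 0.725 m from the base axis. Payload 4 kg.
Tool frame: the origin (TCP) lies midway between the tips of the shut fingers; the grasp point (between the pads) lies 19 mm behind it; z points along the fingers, y is the line along which they close (so a half turn about z gives the same grasp; the last joint's range is limited). The gripper opens to 85 mm and grips with 20 to 120 N. Pads are 22 mm wide; open, the fingers measure 114 mm over their backs; the gripper's body (76 mm by 85 mm) begins 54 mm behind the grasp point. The pads swing forward as they close: fully open they stand 13 mm farther back than shut.
Start: joints at [-1.102, 0.241, 0.005, 1.335, 0, 1.571], TCP at [0.226, -0.446, 0.231] pointing down, gripper open.
Joint ranges: [-2.72, 2.72], [-1.05, 1.87], [-1.09, 1.28], [-1.99, 2.15], [-1.42, 1.44], [-3.14, 3.14]. Speed limits (rad/s): [2.79, 2.79, 3.14, 3.14, 3.14, 3.14].

## Interface

Orientations are given as a unit quaternion [x, y, z, w].
In Python, from workcell import bot gives the robot as it stands. The module is installed in compiled form; this text tells all that it offers.
- The arm moves only by the tool drive_tool, never from a script. Its arguments are lists of equal length, an entry for each row: "slide": the shift along the tool's x, y, z scaled (see below), a list of three; "rotation": the turn, a rotation vector about the tool's x, y, z scaled (see below), a list of three. A call has exactly 8 rows; each row is the pose to reach, as a shift and turn from the pose commanded when the call began, along the tool's axes at that moment; what a row does not reach only later rows make up. The controller multiplies each number of a shift by 250 mm and each number of a turn by 0.5 rad. A row lasts 1/8 s, in which the tool goes at most 62.5 mm and 10.7 degrees, less where a joint would pass 70% of its speed; a pose out of reach is approached as far as the arm can. A call with a number of a shift or a turn outside -1 to 1 is refused whole. A call with a gripper value outside its range is refused whole. "gripper" is the opening, from 0 (shut) to 1 (fully open), set as the call begins (left out, the last holds). The fingers move at their own pace and stop on an object; the grip force is fixed at half the most. Time passes only in rows, so rows that repeat a pose let the fingers close, or fill a call up. It gives the time, the measured TCP pose, the force, the opening and the grip force at its end, in the units of the state.
- bot.get_obs(): the state, without advancing time (a new reading comes with each control period).
- bot.camera(name): name is "side" or "top"; returns a dict with "image" (384x512x3 uint8, red, green, blue), "z_map" (384x512 float32, m along the optical axis (not along the pixel's ray), 0 where there is no reading), "camera_matrix" (3x3 intrinsics, pixels), "k1" (the pictures are not rectified: a ray, as slopes to the right and down, at radius r is drawn at 1 + k1 r^2 times it, then the intrinsics apply), "xyz" and "orientation" of the camera in the world. Camera axes: x right, y up, looking along -z (the intrinsics and any distortion apply to the point x, -y, -z); pixel columns grow to the right and rows downward; lengths in m; the calibration is good to about 2 mm. A picture is of the moment at which its call begins.
- bot.job_done(): hands the job in; it is judged then, once.
The state is a dict: "clock": time; "joint_pos": joint angles; "joint_vel": joint speeds; "tau": joint torques, N m; "eef_pos": TCP position; "tool_rot": TCP orientation; "ft_force": force on the tool from outside, world axes, zero at the start; "ft_torque": the same for the moment, N m; "grip_width": finger opening in m; "grasp_force": force on a finger pad.
Only numpy, scipy, OpenCV 4.12 (cv2) and the standard library are available. Lean on these libraries where they do the work, as an engineer would, in place of code of your own. Each camera call takes 0.05 s, during which the arm holds its last target. There are 200 camera calls.

## Working session

There is one attempt and no reset: what is moved stays moved. The work goes in short steps, Python scripts to look and compute and a tool call to move; the robot and the scene stay as the last step left them, time stands still between calls to the robot, and variables do not carry over. Pictures are saved under pics/ and viewed, at most 14 in all, crops included, and the job is handed in when it is done.

Besides the shell and the picture viewer there is one more tool, called after ">>>" as name(argument=value, ...) on one line, values as JSON. drive_tool: Moves the arm, as the interface text tells. Shifts and turns lie within -1 to 1; 1 stands for 250 mm of shift or 0.5 rad of turn. Its arguments: {"type":"object","properties":{"slide":{"type":"array","items":{"type":"array","items":{"type":"number"}}},"rotation":{"type":"array","items":{"type":"array","items":{"type":"number"}}},"gripper":{"type":"number"}},"required":["slide","rotation"]}

```bash
mkdir -p pics
cat > h.py <<'E'
import numpy as np, cv2
from workcell import bot
from scipy.spatial.transform import Rotation as R
def snap(n,name=None):
    c=bot.camera(n)
    if name: cv2.imwrite('pics/%s.png'%name,c['image'][:,:,::-1])
    return c
def ray(c,uv):
    K=c['camera_matrix'];uv=np.atleast_2d(uv).astype(float)
    d=(uv-[K[0,2],K[1,2]])/[K[0,0],K[1,1]];s=d.copy()
    for _ in range(20): s=d/(1+c['k1']*(s**2).sum(1,keepdims=True))
    v=np.c_[s[:,0],-s[:,1],-np.ones(len(s))]
    return R.from_quat(c['orientation']).apply(v)
def onplane(c,uv,z):
    v=ray(c,uv);o=np.array(c['xyz']);t=(z-o[2])/v[:,2]
    return o+v*t[:,None]
def cloud(c):
    h,w=c['z_map'].shape;u=np.stack(np.meshgrid(np.arange(w),np.arange(h)),-1).reshape(-1,2)
    return (np.array(c['xyz'])+ray(c,u)*c['z_map'].reshape(-1,1)).reshape(h,w,3)
E
python3 - <<'E'
from h import *
for n in ['top','side']:
    c=snap(n,n+'0');print(n,c['xyz'],c['orientation'],c['camera_matrix'],c['k1'])
o=bot.get_obs();print(o['clock'],o['eef_pos'],o['tool_rot'],o['grip_width'])
E
```

```text
top [-0.12479807 -0.13027685  1.91617498] [ 0.13081224 -0.10860157 -0.63594598  0.75277259] [[498.47823945   0.         252.94172587]
 [  0.         498.47823945 195.08323864]
 [  0.           0.           1.        ]] -0.04487252419516933
side [-0.15112383 -1.50633673  1.05163835] [ 0.481714   -0.10951381 -0.18437735  0.84968426] [[489.35232893   0.         256.98636896]
 [  0.         489.35232893 185.15757522]
 [  0.           0.           1.        ]] 0.007383016551405296
0.1 [ 0.22563192 -0.44556044  0.23048676] [ 9.72658352e-01  2.32238720e-01 -2.21367508e-04 -9.26865955e-04] 0.08514592677624182
```

View pics/top0.png

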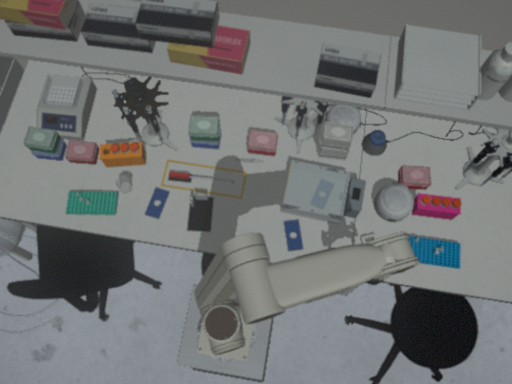

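View pics/side0.png

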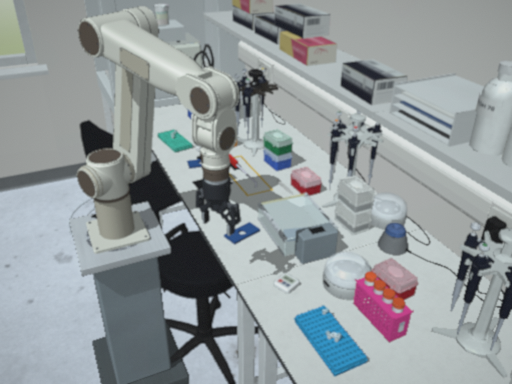

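The top view shows the guard at about (317,190) with its open end to the left and a plate under it at (322,192). Bench plates lie at (292,235) and (157,203), the jig is at (200,212), and the rod is in the outline at (205,178). Next I'll measure these.

```bash
cat >> h.py <<'E'
def rects(c,lo,hi,z,amin=60,box=None):
    hsv=cv2.cvtColor(c['image'],cv2.COLOR_RGB2HSV);m=cv2.inRange(hsv,lo,hi)
    for k in cv2.findContours(m,cv2.RETR_EXTERNAL,cv2.CHAIN_APPROX_NONE)[0]:
        if cv2.contourArea(k)<amin: continue
        p=k[:,0,:]
        w=onplane(c,p,z)[:,:2]
        (cx,cy),(a,b),t=cv2.minAreaRect((w*1000).astype(np.float32))
        if a<b:a,b,t=b,a,t+90
        print('px',p.mean(0).round(0),'ctr',round(cx),round(cy),'size',round(a),round(b),'longaxis deg',round((t+90)%180-90,1))
E
python3 - <<'E'
from h import *
c=snap('top')
print('blue');rects(c,(100,80,40),(125,255,200),0.01)
print('bluefaint');rects(c,(95,30,60),(125,110,220),0.01)
print('yellow');rects(c,(18,70,80),(35,255,255),0.0,20)
print('red');rects(c,(0,120,60),(8,255,255),0.038,20)
print('black');rects(c,(0,0,0),(180,255,50),0.006,300)
im=c['image'][130:260,140:380]
cv2.imwrite('pics/crop1.png',cv2.resize(im,None,fx=3.3,fy=3.3,interpolation=cv2.INTER_CUBIC)[:,:,::-1])
X=cloud(c)
for u,v in [(322,192),(318,192),(330,180),(292,235),(157,203),(200,212),(232,180),(180,176),(300,180)]: print((u,v),X[v,u].round(3))
E
```

```text
blue
px [434. 251.] ctr 429 -751 size 203 106 longaxis deg -89.4
px [293. 235.] ctr 405 -195 size 116 55 longaxis deg 17.1
px [157. 203.] ctr 446 368 size 116 55 longaxis deg -8.7
px [377. 138.] ctr 884 -487 size 67 60 longaxis deg 5.0
bluefaint
px [293. 235.] ctr 406 -195 size 123 60 longaxis deg 17.1
px [157. 203.] ctr 446 368 size 123 62 longaxis deg -8.7
px [355. 195.] ctr 614 -420 size 135 59 longaxis deg -2.2
px [322. 194.] ctr 596 -287 size 122 60 longaxis deg -15.5
px [ 51. 152.] ctr 584 864 size 142 98 longaxis deg -55.0
px [208. 142.] ctr 742 220 size 135 74 longaxis deg -63.9
px [377. 138.] ctr 884 -485 size 77 72 longaxis deg 5.1
px [ 59. 122.] ctr 732 876 size 161 77 longaxis deg -87.1
yellow
px [204. 179.] ctr 585 203 size 339 119 longaxis deg -89.9
px [189.  54.] ctr 1168 400 size 194 107 longaxis deg -89.1
px [15. 11.] ctr 1279 1268 size 185 136 longaxis deg -81.8
red
px [456. 203.] ctr 636 -821 size 35 27 longaxis deg -38.2
px [446. 202.] ctr 633 -780 size 31 28 longaxis deg -40.8
px [436. 200.] ctr 632 -740 size 33 30 longaxis deg -80.4
px [426. 199.] ctr 632 -699 s
[... 204 characters left out ...]
4. 147.] ctr 654 552 size 32 30 longaxis deg -10.7
black
px [411. 333.] ctr 116 -705 size 462 370 longaxis deg -60.9
px [ 76. 271.] ctr 129 622 size 470 292 longaxis deg 89.7
px [200. 213.] ctr 432 184 size 135 82 longaxis deg 5.8
px [345.  71.] ctr 1191 -330 size 253 63 longaxis deg 87.6
px [146.  34.] ctr 1249 607 size 616 64 longaxis deg 89.6
px [174.  20.] ctr 1341 497 size 350 70 longaxis deg -88.6
(322, 192) [ 0.579 -0.281  0.072]
(318, 192) [ 0.579 -0.266  0.065]
(330, 180) [ 0.637 -0.307  0.066]
(292, 235) [ 0.405 -0.191  0.005]
(157, 203) [0.445 0.366 0.007]
(200, 212) [0.438 0.187 0.004]
(232, 180) [0.588 0.083 0.024]
(180, 176) [0.568 0.295 0.029]
(300, 180) [ 0.617 -0.189  0.066]
```

View pics/crop1.png

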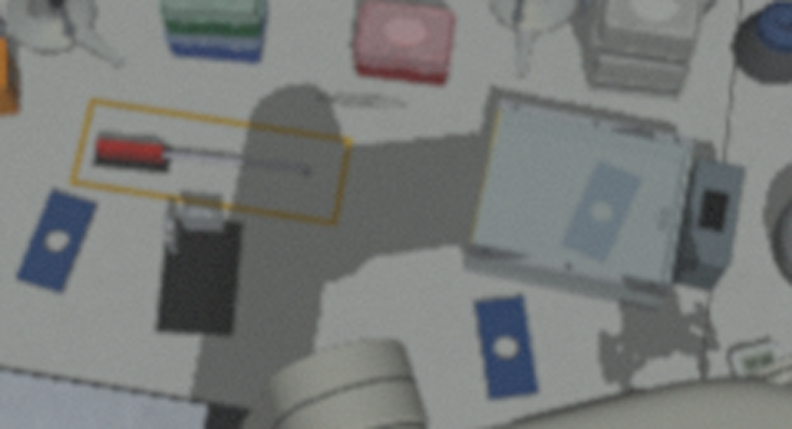

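The crop shows one plate under the guard at px (322,193), a second plate at (293,235), and a third at (157,203). The rod tip is at (233,182). The jig fences are on its upper (+x) and left (+y) sides.

```bash
cat >> h.py <<'E'
def plan(*wps):
    """wps (x,y,z[m],yaw deg): print slide/rotation numbers vs. the pose now"""
    o=bot.get_obs();p=np.array(o['eef_pos']);r=R.from_quat(o['tool_rot'])
    for x,y,z,w in wps:
        a=np.radians(w)/2;t=R.from_quat([np.cos(a),np.sin(a),0,0])
        s=r.inv().apply(np.array([x,y,z])-p)/.25;q=(r.inv()*t).as_rotvec()/.5
        n=max(np.abs(s).max()*0+np.linalg.norm(s)*4,np.linalg.norm(q)*.5/np.radians(10.7))
        print('slide',s.round(3).tolist(),'rot',q.round(3).tolist(),'rows',round(n,1))
def st():
    o=bot.get_obs();x=R.from_quat(o['tool_rot']).as_matrix()[:,0]
    print('t',round(o['clock'],2),'pos',np.round(o['eef_pos'],4),'yaw',round(np.degrees(np.arctan2(x[1],x[0])),2),'F',np.round(o['ft_force'],1),'w',round(o['grip_width'],4),'gf',round(o['grasp_force'],1),'q',np.round(o['joint_pos'],2))
E
python3 - <<'E'
from h import *
c=snap('top')
a,b=onplane(c,[(190,176.4),(233.3,181.8)],.022)
print(a,b,np.degrees(np.arctan2(*(b-a)[[1,0]])))
X=cloud(c);hi=(X[...,2]>.045)&(X[...,2]<.08)
box=(X[...,0]>.35)&(X[...,0]<.56)&(X[...,1]>.1)&(X[...,1]<.3)
P=X[hi&box];v,u=np.where(hi&box);print('fence',len(P));print(np.c_[u,v,(P*1000).round()].astype(int)[::4])
im=c['image'][180:235,170:225];cv2.imwrite('pics/jig.png',cv2.resize(im,None,fx=10,fy=10,interpolation=cv2.INTER_CUBIC)[:,:,::-1])
plan((.568,.298,.15,96))
st()
E
```

```text
[0.5755028  0.25554655 0.022     ] [0.58168181 0.07645942 0.022     ] -88.02392064378888
fence 70
[[194 193 492 215  70]
 [198 193 496 201  66]
 [194 194 489 216  65]
 [198 194 491 200  66]
 [202 194 490 182  77]
 [206 194 500 170  57]
 [194 195 489 217  54]
 [198 195 491 201  56]
 [202 195 491 184  62]
 [206 195 496 169  57]
 [196 196 488 209  48]
 [201 196 489 189  53]
 [206 196 495 170  45]
 [190 198 472 229  58]
 [190 199 470 229  53]
 [191 200 466 224  55]
 [189 202 453 228  64]
 [190 203 452 225  58]]
slide [2.565, -2.035, 0.326] rot [-0.002, -0.002, -2.413] rows 13.2
t 0.2 pos [ 0.2257 -0.4457  0.2308] yaw 26.86 F [-0.3  0.5  0.6] w 0.0855 gf 0.0 q [-1.1   0.24  0.    1.34  0.    1.57]
```

View pics/jig.png

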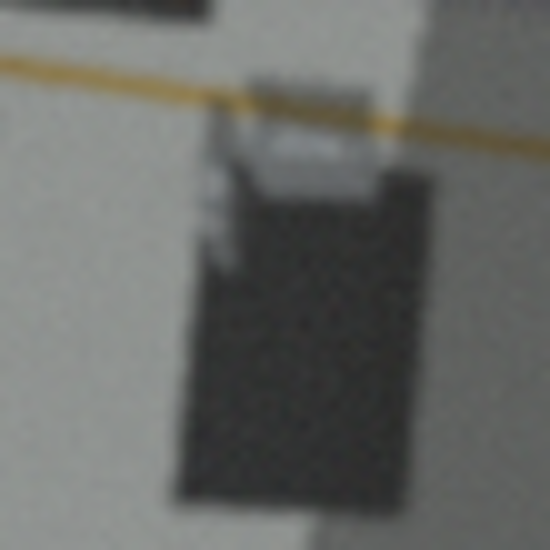

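The jig crop shows the near base corners at px (187.5,230) and (210.8,231.2), and the foot of the end fence from (196.5,199.5) to (208,200). Now moving toward the rod.

>>> drive_tool(slide=[[0.2, -0.16, 0], [0.4, -0.32, 0], [0.6, -0.48, 0], [0.8, -0.64, 0], [1, -0.8, 0], [1, -0.8, 0], [1, -0.8, 0], [1, -0.8, 0]], rotation=[[0, 0, -0.2], [0, 0, -0.4], [0, 0, -0.6], [0, 0, -0.8], [0, 0, -0.9], [0, 0, -0.9], [0, 0, -0.9], [0, 0, -0.9]], gripper=1)

```text
clock: 1.2
eef_pos: [0.3581, -0.1557, 0.2312]
tool_rot: [0.897, 0.442, -0.0, 0.0]
ft_force: [0.9, -0.3, -0.3]
grip_width: 0.0854
grasp_force: 0.0
```

>>> drive_tool(slide=[[0.2, -0.04, 0], [0.4, -0.09, 0], [0.6, -0.13, 0], [0.8, -0.18, 0], [1, -0.22, 0], [1, -0.22, 0], [1, -0.22, 0], [1, -0.22, 0]], rotation=[[0, 0, -0.2], [0, 0, -0.4], [0, 0, -0.6], [0, 0, -0.8], [0, 0, -0.8], [0, 0, -0.8], [0, 0, -0.8], [0, 0, -0.8]])

```text
clock: 2.2
eef_pos: [0.4662, 0.0756, 0.2313]
tool_rot: [0.791, 0.611, -0.0, -0.0]
ft_force: [0.9, -0.2, 0.1]
grip_width: 0.0853
grasp_force: 0.0
```

Run:
```python
from h import *
st()
plan((.570,.298,.10,93),(.570,.298,.01,93))
c=snap('top')
print('blue');rects(c,(100,80,40),(125,255,200),0.01)
print('faint');rects(c,(95,30,60),(125,110,220),0.01)
p=onplane(c,[(187.5,230),(210.8,231.2),(213,197.5)],.006)[:,:2]; print('base',p)
print('endfence',onplane(c,[(196.5,199.5),(208,200)],.006)[:,:2])
print('ang',[np.degrees(np.arctan2(*(p[2]-p[1])[::-1])),np.degrees(np.arctan2(*(p[0]-p[1])[::-1]))-90])
```

```text
t 2.2 pos [0.4662 0.0756 0.2313] yaw 75.38 F [ 0.9 -0.2  0.1] w 0.0853 gf 0.0 q [ 0.16  0.19 -0.06  1.32 -0.    1.99]
slide [0.966, 0.177, 0.525] rot [-0.001, 0.001, -0.615] rows 4.5
slide [0.966, 0.178, 0.885] rot [-0.001, 0.001, -0.615] rows 5.3
blue
px [293. 235.] ctr 405 -195 size 117 55 longaxis deg 16.9
px [157. 203.] ctr 446 368 size 115 55 longaxis deg -8.7
px [377. 138.] ctr 885 -488 size 66 64 longaxis deg -52.7
faint
px [293. 235.] ctr 405 -195 size 123 61 longaxis deg 16.3
px [157. 203.] ctr 446 368 size 123 62 longaxis deg -8.2
px [355. 196.] ctr 606 -419 size 153 59 longaxis deg -1.7
px [322. 194.] ctr 596 -286 size 122 60 longaxis deg -14.9
px [ 51. 152.] ctr 584 863 size 141 98 longaxis deg -53.9
px [377. 138.] ctr 884 -485 size 75 74 longaxis deg 9.7
px [ 59. 122.] ctr 732 876 size 160 77 longaxis deg -86.5
base [[0.35551159 0.22070247]
 [0.36619228 0.12836415]
 [0.50670579 0.14720635]]
endfence [[0.48709991 0.21162335]
 [0.49278199 0.16513384]]
ang [np.float64(7.6375325467784965), np.float64(6.598031286819037)]
```

>>> drive_tool(slide=[[0.24, 0.05, 0.1], [0.48, 0.09, 0.2], [0.7, 0.13, 0.3], [0.9, 0.17, 0.4], [0.966, 0.177, 0.5], [0.966, 0.177, 0.6], [0.966, 0.177, 0.75], [0.966, 0.177, 0.8]], rotation=[[0, 0, -0.2], [0, 0, -0.4], [0, 0, -0.6], [0, 0, -0.615], [0, 0, -0.615], [0, 0, -0.615], [0, 0, -0.615], [0, 0, -0.615]])

```text
clock: 3.25
eef_pos: [0.5681, 0.2982, 0.0287]
tool_rot: [0.688, 0.726, -0.002, -0.001]
ft_force: [0.4, -0.3, 0.3]
grip_width: 0.0856
grasp_force: 0.0
```

Run:
```python
from h import *
st()
plan((.570,.298,.01,93))
c=snap('side')
hsv=cv2.cvtColor(c['image'],cv2.COLOR_RGB2HSV)
cv2.imwrite('pics/s1.png',cv2.resize(c['image'][120:260,140:340],None,fx=4,fy=4,interpolation=cv2.INTER_CUBIC)[:,:,::-1])
```

```text
t 3.25 pos [0.5681 0.2982 0.0287] yaw 93.09 F [ 0.4 -0.3  0.3] w 0.0856 gf 0.0 q [ 0.48  0.66  0.12  1.03 -0.    2.  ]
slide [-0.001, 0.008, 0.075] rot [-0.009, 0.004, 0.003] rows 0.3
```

View pics/s1.png

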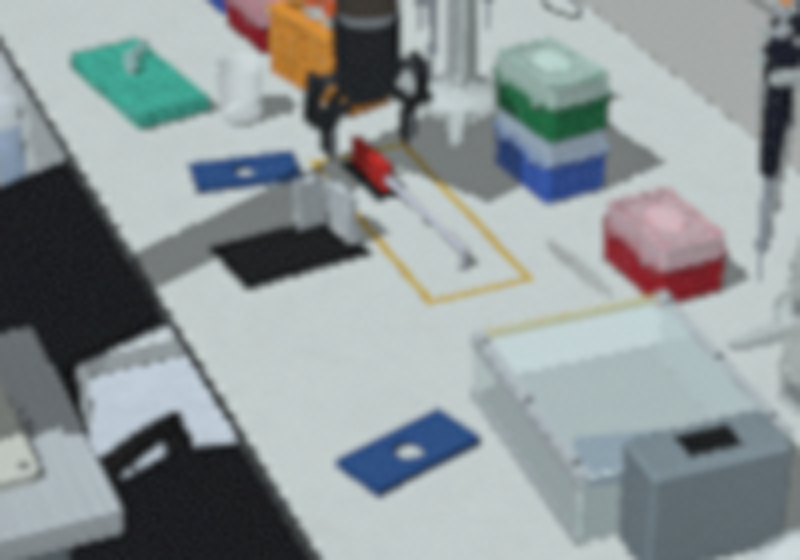

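The side view shows the red bar between the open fingers, so I'll lower, grip and lift.

>>> drive_tool(slide=[[0, 0.008, 0.03], [0, 0.008, 0.065], [0, 0.008, 0.065], [0, 0.008, 0.065], [0, 0.008, 0.065], [0, 0.008, 0.065], [0, 0.008, 0.065], [0, 0.008, 0.065]], rotation=[[0, 0, 0], [0, 0, 0], [0, 0, 0], [0, 0, 0], [0, 0, 0], [0, 0, 0], [0, 0, 0], [0, 0, 0]])

```text
clock: 4.3
eef_pos: [0.5716, 0.3004, 0.0151]
tool_rot: [0.687, 0.726, 0.0, 0.0]
ft_force: [-0.3, 0.0, 0.1]
grip_width: 0.0856
grasp_force: 0.0
```

>>> drive_tool(slide=[[0, 0, 0], [0, 0, 0], [0, 0, 0], [0, 0, 0], [0, 0, 0], [0, 0, 0], [0, 0, 0], [0, 0, 0]], rotation=[[0, 0, 0], [0, 0, 0], [0, 0, 0], [0, 0, 0], [0, 0, 0], [0, 0, 0], [0, 0, 0], [0, 0, 0]], gripper=0)

```text
clock: 5.3
eef_pos: [0.5719, 0.3004, 0.0153]
tool_rot: [0.687, 0.726, 0.0, 0.0]
ft_force: [-0.0, -1.2, 2.5]
grip_width: 0.0128
grasp_force: 60.2
```

>>> drive_tool(slide=[[0, 0, -0.1], [0, 0, -0.2], [0, 0, -0.28], [0, 0, -0.28], [0, 0, -0.28], [0, 0, -0.28], [0, 0, -0.28], [0, 0, -0.28]], rotation=[[0, 0, 0], [0, 0, 0], [0, 0, 0], [0, 0, 0], [0, 0, 0], [0, 0, 0], [0, 0, 0], [0, 0, 0]])

```text
clock: 6.3
eef_pos: [0.5714, 0.3002, 0.0845]
tool_rot: [0.687, 0.726, -0.0, -0.0]
ft_force: [0.5, -0.6, -1.3]
grip_width: 0.0131
grasp_force: 59.9
```

Run:
```python
from h import *
st()
c=snap('top','t2');b=snap('side')
cv2.imwrite('pics/t2.png',np.hstack([cv2.resize(c['image'][150:210,150:250],None,fx=4,fy=4,interpolation=cv2.INTER_CUBIC),cv2.resize(b['image'][130:190,220:320],None,fx=4,fy=4,interpolation=cv2.INTER_CUBIC)])[:,:,::-1])
```

```text
t 6.3 pos [0.5714 0.3002 0.0845] yaw 93.18 F [ 0.5 -0.6 -1.3] w 0.0131 gf 59.9 q [ 0.48  0.62  0.19  1.15 -0.    2.  ]
```

View pics/t2.png

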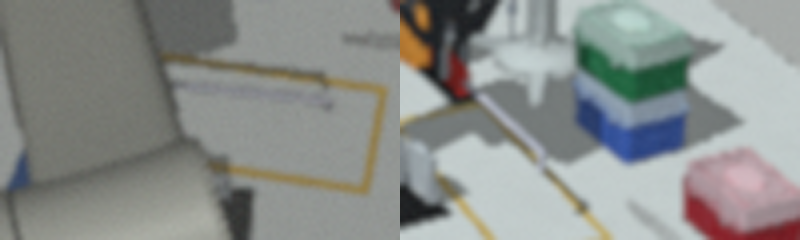

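The rod is held and lifted. Its tip is at top px (232.5,176) and side px (256,170). Next I'll compute the tip offset.

Run:
```python
from h import *
c=snap('top');b=snap('side')
t=onplane(c,[(232.5,176.2)],.091)[0];print('tip top',t)
print('tip side',onplane(b,[(256,171)],.085))
# two-view
o1,o2=np.array(c['xyz']),np.array(b['xyz']);v1=ray(c,[(232.5,176.2)])[0];v2=ray(b,[(256,171)])[0]
s=np.linalg.lstsq(np.c_[v1,-v2],o2-o1,rcond=None)[0];print(o1+v1*s[0],o2+v2*s[1])
e=np.array(bot.get_obs()['eef_pos']);print('dist',np.linalg.norm((t-e)[:2]),np.degrees(np.arctan2(*(t-e)[1::-1])))
# guard: edges from cloud at ~.07, and plate hole
X=cloud(c);m=(X[...,2]>.06)&(X[...,2]<.08)&(X[...,0]>.45)&(X[...,0]<.74)&(X[...,1]>-.42)&(X[...,1]<-.12)
w=X[m][:,:2];print('guard',cv2.minAreaRect((w*1000).astype(np.float32)))
im=c['image'].astype(int);g=cv2.GaussianBlur(c['image'],(3,3),0)[...,0]
hs=cv2.cvtColor(c['image'],cv2.COLOR_RGB2HSV);mk=cv2.inRange(hs,(95,30,60),(125,110,220))
k=[k for k in cv2.findContours(mk,cv2.RETR_CCOMP,cv2.CHAIN_APPROX_NONE)[0]]
for q in k:
    p=q[:,0].mean(0)
    if abs(p[0]-322)<15 and abs(p[1]-194)<15 and len(q)>5: print(p,len(q),onplane(c,[p],.01))
st()
```

```text
tip top [0.57868066 0.07631004 0.091     ]
tip side [[0.57903283 0.06663124 0.085     ]]
[0.58367132 0.07777562 0.07805174] [0.58415148 0.0776583  0.07822352]
dist 0.22415104272647848 -88.19047329586235
guard ((587.4990234375, -278.4315185546875), (286.74993896484375, 208.11727905273438), 87.14027404785156)
[321.93055556 193.55555556] 72 [[ 0.59580482 -0.28669645  0.01      ]]
[321.80952381 193.66666667] 21 [[ 0.59524599 -0.28626919  0.01      ]]
t 6.5 pos [0.5716 0.3003 0.085 ] yaw 93.18 F [ 0.3  0.  -1.4] w 0.0127 gf 59.9 q [0.48 0.62 0.19 1.15 0.   2.  ]
```

Run:
```python
from h import *
plan((.580,.10,.0373,93.2),(.583,0,.0373,93.2),(.586,-.066,.0373,93.2))
```

```text
slide [-0.802, -0.011, 0.191] rot [-0.0, 0.0, -0.001] rows 3.3
slide [-1.202, -0.021, 0.191] rot [-0.0, 0.0, -0.001] rows 4.9
slide [-1.466, -0.024, 0.191] rot [-0.0, 0.0, -0.001] rows 5.9
```

>>> drive_tool(slide=[[-0.2, 0, 0], [-0.4, -0.01, 0.05], [-0.6, -0.01, 0.1], [-0.8, -0.011, 0.19], [-0.8, -0.011, 0.19], [-0.85, -0.011, 0.19], [-0.95, -0.013, 0.19], [-1, -0.015, 0.19]], rotation=[[0, 0, 0], [0, 0, 0], [0, 0, 0], [0, 0, 0], [0, 0, 0], [0, 0, 0], [0, 0, 0], [0, 0, 0]])

```text
clock: 7.5
eef_pos: [0.5825, 0.0504, 0.0383]
tool_rot: [0.687, 0.727, 0.001, 0.001]
ft_force: [0.2, 0.2, -1.5]
grip_width: 0.0131
grasp_force: 59.8
```

>>> drive_tool(slide=[[-0.06, -0.001, 0], [-0.12, -0.002, 0], [-0.2, -0.004, 0], [-0.3, -0.006, 0], [-0.4, -0.008, 0], [-0.466, -0.009, 0], [-0.466, -0.009, 0], [-0.466, -0.009, 0]], rotation=[[0, 0, 0], [0, 0, 0], [0, 0, 0], [0, 0, 0], [0, 0, 0], [0, 0, 0], [0, 0, 0], [0, 0, 0]])

```text
clock: 8.5
eef_pos: [0.5858, -0.0655, 0.0375]
tool_rot: [0.687, 0.727, 0.0, -0.0]
ft_force: [-0.2, 1.5, -1.3]
grip_width: 0.0124
grasp_force: 59.8
```

Run:
```python
from h import *
st()
c=snap('top');b=snap('side')
cv2.imwrite('pics/t3.png',np.hstack([cv2.resize(c['image'][150:230,270:370],None,fx=4,fy=4,interpolation=cv2.INTER_CUBIC),cv2.resize(b['image'][180:260,250:350],None,fx=4,fy=4,interpolation=cv2.INTER_CUBIC)])[:,:,::-1])
```

```text
t 8.5 pos [ 0.5858 -0.0655  0.0375] yaw 93.2 F [-0.2  1.5 -1.3] w 0.0124 gf 59.8 q [-0.11  0.56 -0.04  0.97  0.    1.4 ]
```

View pics/t3.png

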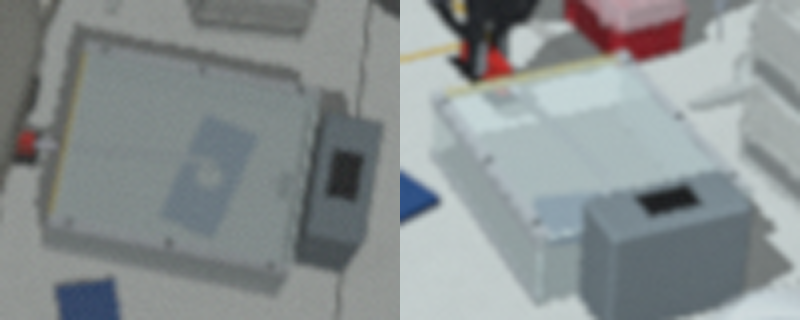

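The rod's end shows at top px (about 320.7,190.2), near the hole at (322,193.6). I'll check it by ray cast.

Run:
```python
from h import *
c=snap('top')
print(onplane(c,[(320.7,190.2)],.044),onplane(c,[(322.2,193.8)],.01))
g=cv2.createCLAHE(4,(4,4)).apply(cv2.cvtColor(c['image'],cv2.COLOR_RGB2GRAY)[170:215,300:345])
cv2.imwrite('pics/t4.png',cv2.resize(g,None,fx=12,fy=12,interpolation=cv2.INTER_CUBIC))
```

```text
[[ 0.59630686 -0.27730751  0.044     ]] [[ 0.59493867 -0.28790617  0.01      ]]
```

View pics/t4.png

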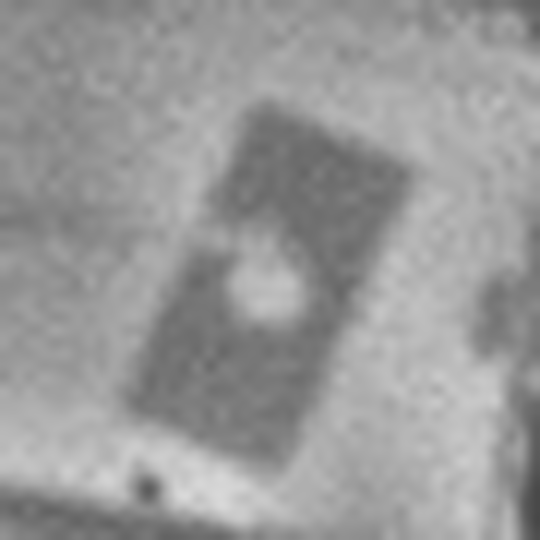

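The enhanced crop shows the rod end at px (322.9,190) and the hole centre at (322.5,194.2), which puts the finger about 3–4 mm short, within tolerance. Adjusting and lowering.

>>> drive_tool(slide=[[-0.014, 0, 0], [-0.014, 0.003, 0.02], [-0.014, 0.003, 0.04], [-0.014, 0.003, 0.06], [-0.014, 0.003, 0.08], [-0.014, 0.003, 0.08], [-0.014, 0.003, 0.08], [-0.014, 0.003, 0.08]], rotation=[[0, 0, 0], [0, 0, 0], [0, 0, 0], [0, 0, 0], [0, 0, 0], [0, 0, 0], [0, 0, 0], [0, 0, 0]])

```text
clock: 9.65
eef_pos: [0.5871, -0.0694, 0.0178]
tool_rot: [0.687, 0.726, 0.0, 0.0]
ft_force: [0.1, -0.3, -1.4]
grip_width: 0.0127
grasp_force: 63.9
```

>>> drive_tool(slide=[[0.02, 0, 0], [0.04, 0, 0], [0.06, 0, 0], [0.08, 0, 0], [0.12, 0, 0], [0.16, 0, 0], [0.2, 0, 0], [0.2, 0, 0]], rotation=[[0, 0, 0], [0, 0, 0], [0, 0, 0], [0, 0, 0], [0, 0, 0], [0, 0, 0], [0, 0, 0], [0, 0, 0]])

```text
clock: 10.65
eef_pos: [0.584, -0.0182, 0.0176]
tool_rot: [0.687, 0.727, 0.0, -0.0]
ft_force: [-0.7, -0.3, -2.2]
grip_width: 0.0127
grasp_force: 64.1
```

Run:
```python
from h import *
st()
c=snap('top')
rects(c,(95,30,60),(125,255,220),0.01)
```

```text
t 10.65 pos [ 0.584  -0.0182  0.0176] yaw 93.27 F [-0.7 -0.3 -2.2] w 0.0127 gf 64.1 q [-0.03  0.58 -0.08  0.92  0.    1.48]
px [433. 252.] ctr 429 -747 size 215 110 longaxis deg -89.0
px [293. 235.] ctr 405 -195 size 122 61 longaxis deg 16.9
px [157. 203.] ctr 446 368 size 123 63 longaxis deg -8.2
px [354. 198.] ctr 603 -419 size 154 60 longaxis deg -4.5
px [312. 192.] ctr 595 -246 size 122 59 longaxis deg -13.2
px [ 51. 152.] ctr 584 864 size 142 98 longaxis deg -55.0
px [208. 143.] ctr 740 222 size 132 67 longaxis deg -67.9
px [377. 138.] ctr 882 -488 size 78 70 longaxis deg -35.4
px [ 59. 122.] ctr 733 876 size 160 78 longaxis deg -86.8
```

The plate follows the hook. Pulling it the rest of the way.

>>> drive_tool(slide=[[0.03, 0, 0], [0.08, 0, 0], [0.14, 0, 0], [0.2, 0, 0], [0.26, 0, 0], [0.32, 0, 0], [0.37, 0, 0], [0.4, 0, 0]], rotation=[[0, 0, 0], [0, 0, 0], [0, 0, 0], [0, 0, 0], [0, 0, 0], [0, 0, 0], [0, 0, 0], [0, 0, 0]])

```text
clock: 11.7
eef_pos: [0.5785, 0.0814, 0.0175]
tool_rot: [0.687, 0.727, -0.0, 0.0]
ft_force: [-0.2, -1.4, -1.6]
grip_width: 0.0127
grasp_force: 64.1
```

>>> drive_tool(slide=[[0.03, 0, 0], [0.08, 0, 0], [0.14, 0, 0], [0.2, 0, 0], [0.26, 0, 0], [0.32, 0, 0], [0.36, 0, 0], [0.36, 0, 0]], rotation=[[0, 0, 0], [0, 0, 0], [0, 0, 0], [0, 0, 0], [0, 0, 0], [0, 0, 0], [0, 0, 0], [0, 0, 0]])

```text
clock: 12.7
eef_pos: [0.5735, 0.1715, 0.0176]
tool_rot: [0.687, 0.727, 0.0, -0.0]
ft_force: [0.4, -0.5, -0.9]
grip_width: 0.0128
grasp_force: 64.1
```

Run:
```python
from h import *
st()
c=snap('top','t5')
rects(c,(95,60,40),(125,255,220),0.01)
cv2.imwrite('pics/t5.png',cv2.resize(c['image'][140:250,140:380],None,fx=3.3,fy=3.3,interpolation=cv2.INTER_CUBIC)[:,:,::-1])
plan((.575,.295,.07,93.2))
```

```text
t 12.7 pos [0.5735 0.1715 0.0176] yaw 93.27 F [ 0.4 -0.5 -0.9] w 0.0128 gf 64.1 q [ 0.29  0.6  -0.03  0.94  0.    1.8 ]
px [433. 252.] ctr 429 -748 size 212 108 longaxis deg -89.0
px [293. 235.] ctr 405 -195 size 119 58 longaxis deg 16.9
px [266. 187.] ctr 586 -57 size 118 56 longaxis deg -7.9
px [ 53. 152.] ctr 584 863 size 136 85 longaxis deg -56.3
px [377. 138.] ctr 884 -487 size 68 66 longaxis deg -80.3
px [ 61. 124.] ctr 729 873 size 140 68 longaxis deg -80.8
slide [0.495, 0.034, -0.21] rot [-0.0, -0.001, 0.001] rows 2.2
```

View pics/t5.png

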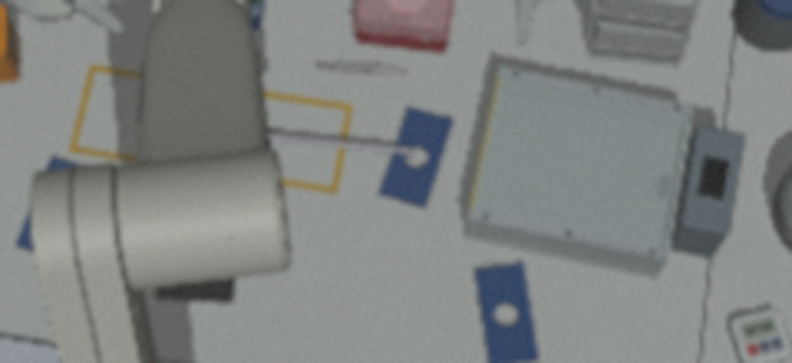

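The plate is clear of the guard, at top px (266,187), and the guard is empty. Lifting the rod and laying it back.

Run:
```python
from h import *
plan((.58,.291,.06,92),(.58,.291,.0155,92))
```

```text
slide [0.478, 0.053, -0.17] rot [-0.0, -0.001, 0.043] rows 2.0
slide [0.478, 0.053, 0.008] rot [-0.0, -0.001, 0.043] rows 1.9
```

>>> drive_tool(slide=[[0, 0, -0.08], [0, 0, -0.17], [0.12, 0.02, -0.17], [0.3, 0.04, -0.17], [0.45, 0.053, -0.17], [0.478, 0.053, -0.17], [0.478, 0.053, -0.1], [0.478, 0.053, -0.04]], rotation=[[0, 0, 0], [0, 0, 0], [0, 0, 0.04], [0, 0, 0.04], [0, 0, 0.04], [0, 0, 0.04], [0, 0, 0.04], [0, 0, 0.04]])

```text
clock: 13.75
eef_pos: [0.5795, 0.2885, 0.0257]
tool_rot: [0.695, 0.719, -0.001, -0.0]
ft_force: [0.1, -0.3, -2.5]
grip_width: 0.0129
grasp_force: 64.1
```

>>> drive_tool(slide=[[0, 0, 0.02], [0, 0, 0.04], [0, 0, 0.047], [0, 0, 0.047], [0, 0, 0.047], [0, 0, 0.047], [0, 0, 0.047], [0, 0, 0.047]], rotation=[[0, 0, 0], [0, 0, 0], [0, 0, 0], [0, 0, 0], [0, 0, 0], [0, 0, 0], [0, 0, 0], [0, 0, 0]])

```text
clock: 14.75
eef_pos: [0.5802, 0.2904, 0.0159]
tool_rot: [0.694, 0.72, 0.0, 0.0]
ft_force: [-0.2, -0.7, -2.0]
grip_width: 0.0127
grasp_force: 64.1
```

Run:
```python
from h import *
st()
```

```text
t 14.75 pos [0.5802 0.2904 0.0159] yaw 92.04 F [-0.2 -0.7 -2. ] w 0.0127 gf 64.1 q [ 0.46  0.69  0.13  1.01 -0.    2.  ]
```

>>> drive_tool(slide=[[0, 0, 0.003], [0, 0, 0.003], [0, 0, 0.003], [0, 0, 0.003], [0, 0, 0.003], [0, 0, 0], [0, 0, -0.15], [0, 0, -0.3]], rotation=[[0, 0, 0], [0, 0, 0], [0, 0, 0], [0, 0, 0], [0, 0, 0], [0, 0, 0], [0, 0, 0], [0, 0, 0]], gripper=1)

```text
clock: 15.75
eef_pos: [0.5797, 0.2901, 0.091]
tool_rot: [0.694, 0.72, -0.001, -0.0]
ft_force: [0.3, 0.8, -0.2]
grip_width: 0.0855
grasp_force: 0.0
```

Run:
```python
from h import *
st()
c=snap('top')
rects(c,(95,80,40),(125,255,220),0.01)
plan((.446,.368,.09,0),(.446,.368,.09,171.5),(.446,.368,.09,96.5))
```

```text
t 15.75 pos [0.5797 0.2901 0.091 ] yaw 92.03 F [ 0.3  0.8 -0.2] w 0.0855 gf 0.0 q [0.46 0.62 0.21 1.17 0.   2.  ]
px [433. 252.] ctr 429 -748 size 211 106 longaxis deg -89.4
px [293. 235.] ctr 405 -195 size 116 55 longaxis deg 17.0
px [266. 187.] ctr 586 -57 size 115 53 longaxis deg -7.9
px [377. 138.] ctr 884 -489 size 65 63 longaxis deg 49.3
slide [0.324, -0.537, 0.028] rot [0.006, -0.018, 3.213] rows 8.6
slide [0.324, -0.537, 0.028] rot [0.018, 0.005, -2.774] rows 7.4
slide [0.324, -0.537, 0.028] rot [0.016, -0.006, -0.156] rows 2.5
```

```bash
cat >> h.py <<'E'
def chain(*wps,start=None):
    """like plan, each waypoint relative to the one before (one call each)"""
    o=bot.get_obs();p=np.array(o['eef_pos']);r=R.from_quat(o['tool_rot'])
    for x,y,z,w in wps:
        a=np.radians(w)/2;t=R.from_quat([np.cos(a),np.sin(a),0,0]);n=np.array([x,y,z])
        s=r.inv().apply(n-p)/.25;q=(r.inv()*t).as_rotvec()/.5
        print((x,y,z,w),'slide',s.round(3).tolist(),'rz',q.round(3).tolist()[2]);p,r=n,t
E
python3 - <<'E'
from h import *
chain((.53,.32,.1,120.5),(.46,.36,.1,149),(.446,.368,.04,171.7),(.446,.368,-.003,171.7))
E
```

```text
(0.53, 0.32, 0.1, 120.5) slide [0.121, -0.207, -0.01] rz -0.994
(0.46, 0.36, 0.1, 149) slide [0.28, -0.16, 0.0] rz -0.995
(0.446, 0.368, 0.04, 171.7) slide [0.064, -0.001, 0.24] rz -0.792
(0.446, 0.368, -0.003, 171.7) slide [0.0, 0.0, 0.172] rz 0.0
```

>>> drive_tool(slide=[[0.03, -0.05, -0.04], [0.06, -0.1, -0.04], [0.121, -0.207, -0.04], [0.121, -0.207, -0.04], [0.121, -0.207, -0.04], [0.121, -0.207, -0.04], [0.121, -0.207, -0.04], [0.121, -0.207, -0.01]], rotation=[[0, 0, -0.2], [0, 0, -0.4], [0, 0, -0.6], [0, 0, -0.8], [0, 0, -0.994], [0, 0, -0.994], [0, 0, -0.994], [0, 0, -0.994]])

```text
clock: 16.8
eef_pos: [0.528, 0.3189, 0.0937]
tool_rot: [0.497, 0.868, 0.001, 0.0]
ft_force: [0.1, -0.1, 0.7]
grip_width: 0.0856
grasp_force: 0.0
```

>>> drive_tool(slide=[[0.07, -0.04, 0], [0.14, -0.08, 0], [0.21, -0.12, 0], [0.28, -0.16, 0], [0.28, -0.16, 0], [0.28, -0.16, 0], [0.28, -0.16, 0], [0.28, -0.16, 0]], rotation=[[0, 0, -0.2], [0, 0, -0.4], [0, 0, -0.6], [0, 0, -0.8], [0, 0, -0.995], [0, 0, -0.995], [0, 0, -0.995], [0, 0, -0.995]])

```text
clock: 17.8
eef_pos: [0.4576, 0.3585, 0.0931]
tool_rot: [0.268, 0.963, -0.0, -0.0]
ft_force: [-0.0, -0.5, -0.1]
grip_width: 0.0854
grasp_force: 0.0
```

>>> drive_tool(slide=[[0.03, 0, 0], [0.06, 0, 0], [0.064, 0, 0.05], [0.064, 0, 0.1], [0.064, 0, 0.15], [0.064, 0, 0.2], [0.064, 0, 0.24], [0.064, 0, 0.24]], rotation=[[0, 0, -0.2], [0, 0, -0.4], [0, 0, -0.6], [0, 0, -0.792], [0, 0, -0.792], [0, 0, -0.792], [0, 0, -0.792], [0, 0, -0.792]])

```text
clock: 18.8
eef_pos: [0.443, 0.3664, 0.0322]
tool_rot: [0.073, 0.997, -0.001, -0.001]
ft_force: [0.2, -0.5, 0.9]
grip_width: 0.0852
grasp_force: 0.0
```

Run:
```python
from h import *
st()
chain((.446,.368,-.003,171.7))
b=snap('side');cv2.imwrite('pics/s5.png',cv2.resize(b['image'][110:230,150:310],None,fx=5,fy=5,interpolation=cv2.INTER_CUBIC)[:,:,::-1])
```

```text
t 18.8 pos [0.443  0.3664 0.0322] yaw 171.67 F [ 0.2 -0.5  0.9] w 0.0852 gf 0.0 q [ 0.69  0.55 -0.09  0.94 -0.    0.84]
(0.446, 0.368, -0.003, 171.7) slide [-0.011, 0.008, 0.141] rz -0.001
```

View pics/s5.png

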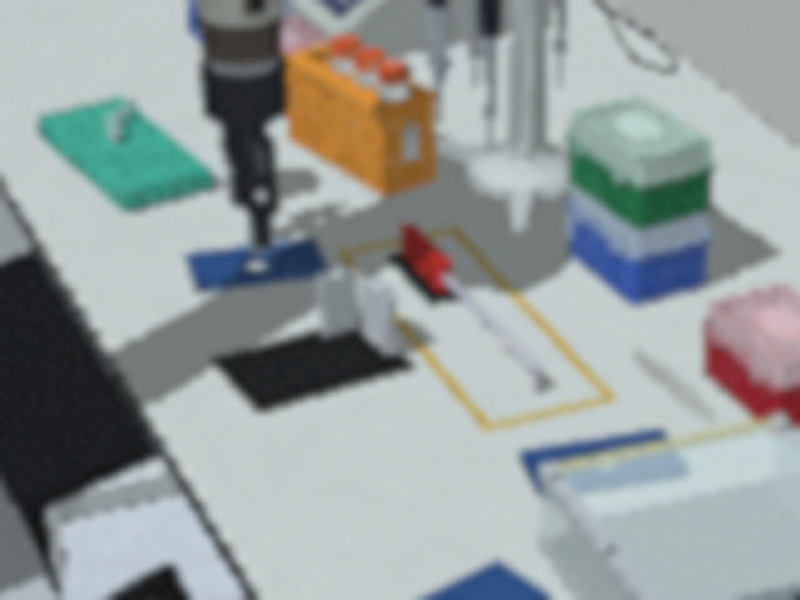

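The side view shows the rod lying inside the outline and the gripper centred over plate e. Descending to grip.

>>> drive_tool(slide=[[-0.011, 0.008, 0.03], [-0.011, 0.008, 0.06], [-0.011, 0.008, 0.09], [-0.011, 0.008, 0.11], [-0.011, 0.008, 0.13], [-0.011, 0.008, 0.14], [-0.011, 0.008, 0.14], [-0.011, 0.008, 0.14]], rotation=[[0, 0, 0], [0, 0, 0], [0, 0, 0], [0, 0, 0], [0, 0, 0], [0, 0, 0], [0, 0, 0], [0, 0, 0]])

```text
clock: 19.85
eef_pos: [0.4468, 0.3687, -0.0015]
tool_rot: [0.072, 0.997, 0.0, 0.0]
ft_force: [0.5, -0.2, 0.4]
grip_width: 0.0853
grasp_force: 0.0
```

>>> drive_tool(slide=[[0, 0, 0], [0, 0, 0], [0, 0, 0], [0, 0, 0], [0, 0, 0], [0, 0, 0], [0, 0, 0], [0, 0, 0]], rotation=[[0, 0, 0], [0, 0, 0], [0, 0, 0], [0, 0, 0], [0, 0, 0], [0, 0, 0], [0, 0, 0], [0, 0, 0]], gripper=0)

```text
clock: 20.85
eef_pos: [0.4473, 0.3691, -0.0007]
tool_rot: [0.072, 0.997, 0.001, 0.001]
ft_force: [-1.2, 0.8, 5.8]
grip_width: 0.0577
grasp_force: 64.8
```

>>> drive_tool(slide=[[0, 0, -0.04], [0, 0, -0.1], [0, 0, -0.2], [0, 0, -0.3], [0, 0, -0.38], [0, 0, -0.4], [0, 0, -0.4], [0, 0, -0.4]], rotation=[[0, 0, 0], [0, 0, 0], [0, 0, 0], [0, 0, 0], [0, 0, 0], [0, 0, 0], [0, 0, 0], [0, 0, 0]])

```text
clock: 21.85
eef_pos: [0.4461, 0.368, 0.0973]
tool_rot: [0.072, 0.997, -0.001, -0.001]
ft_force: [-0.2, 0.1, -1.6]
grip_width: 0.0575
grasp_force: 64.5
```

Run:
```python
from h import *
st()
c=snap('top');rects(c,(100,60,30),(125,255,220),0.105,20)
b=snap('side');cv2.imwrite('pics/s6.png',cv2.resize(b['image'][110:230,150:310],None,fx=5,fy=5,interpolation=cv2.INTER_CUBIC)[:,:,::-1])
chain((.416,.172,.097,187),(.416,.172,.04,187))
```

```text
t 21.85 pos [0.4461 0.368  0.0973] yaw 171.7 F [-0.2  0.1 -1.6] w 0.0575 gf 64.5 q [ 0.69  0.48 -0.    1.09 -0.    0.83]
px [438. 250.] ctr 411 -736 size 42 33 longaxis deg -62.7
px [439. 248.] ctr 401 -718 size 200 103 longaxis deg -88.4
px [293. 235.] ctr 379 -192 size 113 55 longaxis deg 17.0
px [266. 187.] ctr 551 -61 size 112 53 longaxis deg -7.9
px [205. 145.] ctr 688 208 size 106 23 longaxis deg -85.0
px [ 53. 152.] ctr 568 826 size 126 84 longaxis deg -85.1
px [377. 138.] ctr 833 -469 size 65 63 longaxis deg -80.3
px [ 60. 122.] ctr 690 822 size 134 63 longaxis deg -87.0
(0.416, 0.172, 0.097, 187) slide [0.006, -0.793, 0.002] rz -0.534
(0.416, 0.172, 0.04, 187) slide [0.0, 0.0, 0.228] rz 0.0
```

View pics/s6.png

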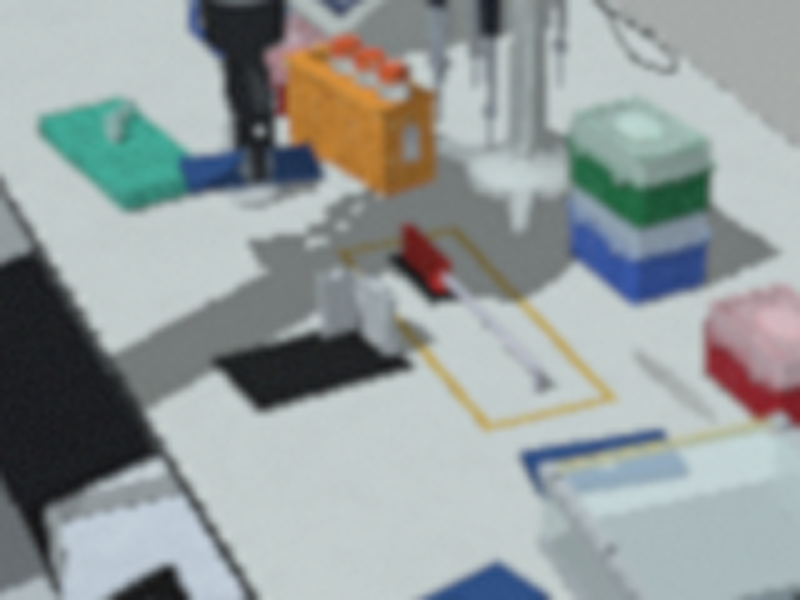

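Plate e is held level and centred, and the rod is unmoved. Carrying it to just short of the jig fences.

```bash
cat >> h.py <<'E'
J=np.array([.430,.181]);JY=7.0
def jig(ox,oy,z,w=None):
    a=np.radians(JY);p=J+np.array([np.cos(a)*ox-np.sin(a)*oy,np.sin(a)*ox+np.cos(a)*oy])/1000
    return (round(p[0],4),round(p[1],4),z,JY+180 if w is None else w)
def own():
    a=np.radians(JY);o=bot.get_obs();d=(np.array(o['eef_pos'])[:2]-J)*1000;f=np.array(o['ft_force'])[:2]
    M=np.array([[np.cos(a),np.sin(a)],[-np.sin(a),np.cos(a)]]);print('own xy mm',(M@d).round(1),'F own',(M@f).round(1))
E
python3 - <<'E'
from h import *
chain(jig(-12,-10,.097),jig(-12,-10,.008),jig(6,-10,.008),jig(6,6,.008))
E
```

```text
(np.float64(0.4193), np.float64(0.1696), 0.097, 187.0) slide [-0.009, -0.801, 0.002] rz -0.534
(np.float64(0.4193), np.float64(0.1696), 0.008, 187.0) slide [0.0, 0.0, 0.356] rz 0.0
(np.float64(0.4372), np.float64(0.1718), 0.008, 187.0) slide [-0.072, 0.0, 0.0] rz 0.0
(np.float64(0.4352), np.float64(0.1877), 0.008, 187.0) slide [0.0, 0.064, 0.0] rz 0.0
```

>>> drive_tool(slide=[[0, -0.1, 0], [0, -0.25, 0], [-0.005, -0.4, 0], [-0.009, -0.55, 0], [-0.009, -0.7, 0], [-0.009, -0.801, 0], [-0.009, -0.801, 0], [-0.009, -0.801, 0]], rotation=[[0, 0, -0.1], [0, 0, -0.2], [0, 0, -0.3], [0, 0, -0.4], [0, 0, -0.5], [0, 0, -0.534], [0, 0, -0.534], [0, 0, -0.534]])

```text
clock: 22.95
eef_pos: [0.4203, 0.1705, 0.0983]
tool_rot: [-0.061, 0.998, 0.0, 0.0]
ft_force: [0.3, 0.0, -1.6]
grip_width: 0.0578
grasp_force: 64.6
```

>>> drive_tool(slide=[[0, 0, 0.07], [0, 0, 0.14], [0, 0, 0.21], [0, 0, 0.26], [0, 0, 0.29], [0, 0, 0.32], [0, 0, 0.32], [0, 0, 0.32]], rotation=[[0, 0, 0], [0, 0, 0], [0, 0, 0], [0, 0, 0], [0, 0, 0], [0, 0, 0], [0, 0, 0], [0, 0, 0]])

```text
clock: 23.95
eef_pos: [0.4204, 0.1702, 0.0187]
tool_rot: [-0.061, 0.998, 0.0, 0.0]
ft_force: [-0.5, 0.3, -1.4]
grip_width: 0.0575
grasp_force: 64.6
```

Run:
```python
from h import *
st();own()
b=snap('side');cv2.imwrite('pics/s7.png',cv2.resize(b['image'][145:205,180:260],None,fx=10,fy=10,interpolation=cv2.INTER_CUBIC)[:,:,::-1])
chain(jig(-12,-10,.007))
```

```text
t 23.95 pos [0.4204 0.1702 0.0187] yaw -173.0 F [-0.5  0.3 -1.4] w 0.0575 gf 64.6 q [ 0.38  0.37 -0.44  0.76  0.    0.26]
own xy mm [-10.9  -9.6] F own [-0.5  0.4]
(np.float64(0.4193), np.float64(0.1696), 0.007, 187.0) slide [0.005, -0.002, 0.047] rz -0.0
```

View pics/s7.png

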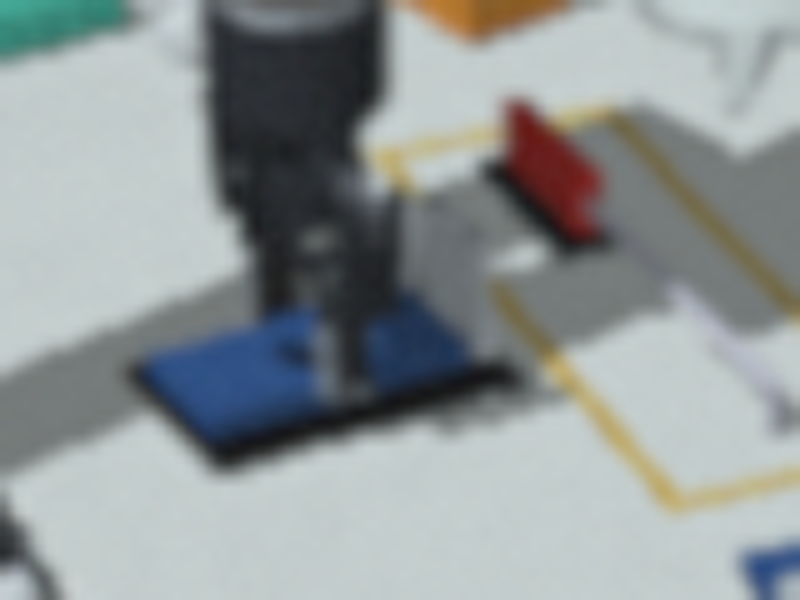

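The plate hovers just above the jig base, near the end fence. Lowering, then feeling for the end fence.

>>> drive_tool(slide=[[0, 0, 0.02], [0, 0, 0.044], [-0.012, 0, 0.044], [-0.022, 0, 0.044], [-0.03, 0, 0.044], [-0.036, 0, 0.044], [-0.04, 0, 0.044], [-0.04, 0, 0.044]], rotation=[[0, 0, 0], [0, 0, 0], [0, 0, 0], [0, 0, 0], [0, 0, 0], [0, 0, 0], [0, 0, 0], [0, 0, 0]])

```text
clock: 25.0
eef_pos: [0.43, 0.1713, 0.0073]
tool_rot: [-0.061, 0.998, -0.0, 0.0]
ft_force: [0.8, 0.5, -1.8]
grip_width: 0.0576
grasp_force: 64.6
```

Run:
```python
from h import *
st();own()
```

```text
t 25.0 pos [0.43   0.1713 0.0073] yaw -173.0 F [ 0.8  0.5 -1.8] w 0.0576 gf 64.6 q [ 0.38  0.4  -0.43  0.74 -0.    0.26]
own xy mm [-1.2 -9.7] F own [0.8 0.4]
```

>>> drive_tool(slide=[[-0.004, 0, 0], [-0.008, 0, 0], [-0.012, 0, 0], [-0.012, 0, 0], [-0.012, 0, 0], [-0.012, 0, 0], [-0.012, 0, 0], [-0.012, 0, 0]], rotation=[[0, 0, 0], [0, 0, 0], [0, 0, 0], [0, 0, 0], [0, 0, 0], [0, 0, 0], [0, 0, 0], [0, 0, 0]])

```text
clock: 26.0
eef_pos: [0.4329, 0.1716, 0.0073]
tool_rot: [-0.061, 0.998, -0.0, -0.0]
ft_force: [0.0, -0.3, -1.9]
grip_width: 0.0579
grasp_force: 64.6
```

Run:
```python
from h import *
st();own()
```

```text
t 26.0 pos [0.4329 0.1716 0.0073] yaw -172.99 F [ 0.  -0.3 -1.9] w 0.0579 gf 64.6 q [ 0.38  0.4  -0.42  0.75  0.    0.26]
own xy mm [ 1.7 -9.6] F own [-0.  -0.3]
```

Not in contact yet, so I'll go on in small steps.

>>> drive_tool(slide=[[-0.004, 0, 0], [-0.008, 0, 0], [-0.012, 0, 0], [-0.012, 0, 0], [-0.012, 0, 0], [-0.012, 0, 0], [-0.012, 0, 0], [-0.012, 0, 0]], rotation=[[0, 0, 0], [0, 0, 0], [0, 0, 0], [0, 0, 0], [0, 0, 0], [0, 0, 0], [0, 0, 0], [0, 0, 0]])

```text
clock: 27.0
eef_pos: [0.4332, 0.1716, 0.0067]
tool_rot: [-0.061, 0.998, -0.0, -0.003]
ft_force: [-6.7, 1.0, 1.3]
grip_width: 0.0578
grasp_force: 64.9
```

>>> drive_tool(slide=[[-0.004, 0, 0], [-0.008, 0, 0], [-0.008, 0, 0], [-0.008, 0, 0], [-0.008, 0, 0], [-0.008, 0, 0], [-0.008, 0, 0], [-0.008, 0, 0]], rotation=[[0, 0, 0], [0, 0, 0], [0, 0, 0], [0, 0, 0], [0, 0, 0], [0, 0, 0], [0, 0, 0], [0, 0, 0]])

```text
clock: 28.0
eef_pos: [0.4332, 0.1716, 0.0063]
tool_rot: [-0.061, 0.998, -0.0, -0.004]
ft_force: [-10.2, 0.6, 2.2]
grip_width: 0.0578
grasp_force: 65.2
```

Run:
```python
from h import *
st();own()
```

```text
t 28.0 pos [0.4332 0.1716 0.0063] yaw -172.95 F [-10.2   0.6   2.2] w 0.0578 gf 65.2 q [ 0.38  0.41 -0.41  0.76  0.    0.25]
own xy mm [ 2.  -9.8] F own [-10.    1.9]
```

Contact with the end fence (10 N, compliant). Backing off slightly, then feeling for the side fence.

>>> drive_tool(slide=[[0.01, 0.005, 0], [0.01, 0.01, 0], [0.01, 0.015, 0], [0.01, 0.02, 0], [0.01, 0.025, 0], [0.01, 0.03, 0], [0.01, 0.034, 0], [0.01, 0.034, 0]], rotation=[[0, 0, 0], [0, 0, 0], [0, 0, 0], [0, 0, 0], [0, 0, 0], [0, 0, 0], [0, 0, 0], [0, 0, 0]])

```text
clock: 29.0
eef_pos: [0.4323, 0.1788, 0.0064]
tool_rot: [-0.061, 0.998, -0.001, -0.002]
ft_force: [-4.5, -2.0, -1.2]
grip_width: 0.0579
grasp_force: 64.7
```

Run:
```python
from h import *
own()
```

```text
own xy mm [ 2.  -2.4] F own [-4.7 -1.5]
```

>>> drive_tool(slide=[[0, 0.004, 0], [0, 0.008, 0], [0, 0.012, 0], [0, 0.016, 0], [0, 0.016, 0], [0, 0.016, 0], [0, 0.016, 0], [0, 0.016, 0]], rotation=[[0, 0, 0], [0, 0, 0], [0, 0, 0], [0, 0, 0], [0, 0, 0], [0, 0, 0], [0, 0, 0], [0, 0, 0]])

```text
clock: 30.0
eef_pos: [0.4318, 0.1828, 0.0064]
tool_rot: [-0.06, 0.998, -0.001, -0.002]
ft_force: [-4.9, -2.5, -2.2]
grip_width: 0.0582
grasp_force: 64.6
```

Run:
```python
from h import *
st();own()
```

```text
t 30.0 pos [0.4318 0.1828 0.0064] yaw -173.06 F [-4.9 -2.5 -2.2] w 0.0582 gf 64.6 q [ 0.4   0.41 -0.41  0.75 -0.    0.28]
own xy mm [2.  1.5] F own [-5.2 -1.9]
```

>>> drive_tool(slide=[[0, 0.004, 0], [0, 0.008, 0], [0, 0.012, 0], [0, 0.012, 0], [0, 0.012, 0], [0, 0.012, 0], [0, 0.012, 0], [0, 0.012, 0]], rotation=[[0, 0, 0], [0, 0, 0], [0, 0, 0], [0, 0, 0], [0, 0, 0], [0, 0, 0], [0, 0, 0], [0, 0, 0]])

```text
clock: 31.0
eef_pos: [0.4315, 0.1857, 0.0064]
tool_rot: [-0.06, 0.998, -0.001, -0.002]
ft_force: [-4.0, -3.3, -1.8]
grip_width: 0.0578
grasp_force: 64.6
```

Run:
```python
from h import *
st();own()
```

```text
t 31.0 pos [0.4315 0.1857 0.0064] yaw -173.07 F [-4.  -3.3 -1.8] w 0.0578 gf 64.6 q [ 0.41  0.42 -0.41  0.76 -0.    0.29]
own xy mm [2.1 4.5] F own [-4.4 -2.8]
```

>>> drive_tool(slide=[[0, 0.004, 0], [0, 0.008, 0], [0, 0.012, 0], [0, 0.012, 0], [0, 0.012, 0], [0, 0.012, 0], [0, 0.012, 0], [0, 0.012, 0]], rotation=[[0, 0, 0], [0, 0, 0], [0, 0, 0], [0, 0, 0], [0, 0, 0], [0, 0, 0], [0, 0, 0], [0, 0, 0]])

```text
clock: 32.0
eef_pos: [0.4313, 0.1873, 0.0063]
tool_rot: [-0.06, 0.998, -0.003, -0.002]
ft_force: [-3.4, -7.4, -1.2]
grip_width: 0.0581
grasp_force: 64.7
```

Run:
```python
from h import *
st();own()
```

```text
t 32.0 pos [0.4313 0.1873 0.0063] yaw -173.13 F [-3.4 -7.4 -1.2] w 0.0581 gf 64.7 q [ 0.41  0.42 -0.4   0.76 -0.    0.29]
own xy mm [2.  6.1] F own [-4.3 -7. ]
```

Both fences are felt, which puts the jig origin about (+2,+6) mm from my estimate. That agrees with the fence-top cloud, so I'll update it. Releasing and rising.

>>> drive_tool(slide=[[0, 0, 0.002], [0, 0, 0.002], [0, 0, 0.002], [0, 0, 0.002], [0, 0, 0], [0, 0, -0.15], [0, 0, -0.3], [0, 0, -0.42]], rotation=[[0, 0, 0], [0, 0, 0], [0, 0, 0], [0, 0, 0], [0, 0, 0], [0, 0, 0], [0, 0, 0], [0, 0, 0]], gripper=1)

```text
clock: 33.0
eef_pos: [0.4335, 0.1905, 0.1139]
tool_rot: [-0.061, 0.998, 0.0, 0.001]
ft_force: [0.4, -0.3, -0.3]
grip_width: 0.0854
grasp_force: 0.0
```

```bash
sed -i 's/^J=.*/J=np.array([.4313,.1872]);JY=7.0/' h.py
python3 - <<'E'
from h import *
st();c=snap('top');rects(c,(100,60,30),(125,255,220),0.01)
chain((.586,-.057,.10,172),(.586,-.057,0,172))
E
```

```text
t 33.0 pos [0.4335 0.1905 0.1139] yaw -172.99 F [ 0.4 -0.3 -0.3] w 0.0854 gf 0.0 q [ 0.41  0.28 -0.27  1.02  0.    0.29]
px [432. 251.] ctr 429 -748 size 212 107 longaxis deg -89.0
px [293. 235.] ctr 405 -195 size 119 58 longaxis deg 17.1
px [266. 187.] ctr 586 -57 size 118 56 longaxis deg -7.9
px [205. 145.] ctr 731 226 size 112 22 longaxis deg -87.1
px [ 53. 152.] ctr 584 863 size 133 85 longaxis deg -56.3
px [377. 138.] ctr 884 -487 size 68 66 longaxis deg -80.3
px [ 61. 124.] ctr 733 872 size 140 67 longaxis deg -86.1
(0.586, -0.057, 0.1, 172) slide [-0.475, -1.06, 0.071] rz 0.524
(0.586, -0.057, 0, 172) slide [0.0, 0.0, 0.4] rz 0.0
```

>>> drive_tool(slide=[[-0.05, -0.12, 0], [-0.15, -0.3, 0], [-0.25, -0.5, 0], [-0.35, -0.7, 0], [-0.42, -0.88, 0], [-0.475, -1, 0], [-0.475, -1, 0], [-0.475, -1, 0]], rotation=[[0, 0, 0.1], [0, 0, 0.2], [0, 0, 0.3], [0, 0, 0.4], [0, 0, 0.524], [0, 0, 0.524], [0, 0, 0.524], [0, 0, 0.524]])

```text
clock: 34.05
eef_pos: [0.5809, -0.043, 0.1119]
tool_rot: [0.07, 0.998, 0.0, -0.001]
ft_force: [0.3, 1.1, -0.6]
grip_width: 0.0854
grasp_force: 0.0
```

Run:
```python
from h import *
st();chain((.586,-.057,0.0,172))
```

```text
t 34.05 pos [ 0.5809 -0.043   0.1119] yaw 171.99 F [ 0.3  1.1 -0.6] w 0.0854 gf 0.0 q [-0.07  0.48  0.03  1.12  0.    0.07]
(0.586, -0.057, 0.0, 172) slide [-0.029, -0.053, 0.447] rz -0.0
```

>>> drive_tool(slide=[[-0.029, -0.053, 0.05], [-0.029, -0.053, 0.15], [-0.029, -0.053, 0.25], [-0.029, -0.053, 0.33], [-0.029, -0.053, 0.39], [-0.029, -0.053, 0.43], [-0.029, -0.053, 0.447], [-0.029, -0.053, 0.447]], rotation=[[0, 0, 0], [0, 0, 0], [0, 0, 0], [0, 0, 0], [0, 0, 0], [0, 0, 0], [0, 0, 0], [0, 0, 0]])

```text
clock: 35.05
eef_pos: [0.587, -0.0575, 0.0007]
tool_rot: [0.07, 0.998, -0.0, 0.0]
ft_force: [0.5, 0.1, 0.1]
grip_width: 0.0853
grasp_force: 0.0
```

>>> drive_tool(slide=[[0, 0, 0], [0, 0, 0], [0, 0, 0], [0, 0, 0], [0, 0, 0], [0, 0, 0], [0, 0, 0], [0, 0, 0]], rotation=[[0, 0, 0], [0, 0, 0], [0, 0, 0], [0, 0, 0], [0, 0, 0], [0, 0, 0], [0, 0, 0], [0, 0, 0]], gripper=0)

```text
clock: 36.05
eef_pos: [0.5878, -0.0574, 0.0021]
tool_rot: [0.07, 0.998, 0.0, 0.001]
ft_force: [-2.4, 0.4, 5.6]
grip_width: 0.0573
grasp_force: 62.8
```

>>> drive_tool(slide=[[0, 0, -0.04], [0, 0, -0.1], [0, 0, -0.2], [0, 0, -0.3], [0, 0, -0.38], [0, 0, -0.44], [0, 0, -0.44], [0, 0, -0.44]], rotation=[[0, 0, 0], [0, 0, 0], [0, 0, 0], [0, 0, 0], [0, 0, 0], [0, 0, 0], [0, 0, 0], [0, 0, 0]])

```text
clock: 37.05
eef_pos: [0.5862, -0.0574, 0.1099]
tool_rot: [0.07, 0.998, 0.0, -0.001]
ft_force: [0.4, 0.1, -2.5]
grip_width: 0.0567
grasp_force: 64.2
```

Run:
```python
from h import *
st();chain(jig(-8,-6,.11),jig(-8,-6,.018))
```

```text
t 37.05 pos [ 0.5862 -0.0574  0.1099] yaw 171.99 F [ 0.4  0.1 -2.5] w 0.0567 gf 64.2 q [-0.1   0.49  0.05  1.13 -0.    0.04]
(np.float64(0.4241), np.float64(0.1803), 0.11, 187.0) slide [0.775, 0.851, 0.0] rz -0.524
(np.float64(0.4241), np.float64(0.1803), 0.018, 187.0) slide [0.0, 0.0, 0.368] rz 0.0
```

>>> drive_tool(slide=[[0.08, 0.09, 0], [0.2, 0.22, 0], [0.34, 0.37, 0], [0.48, 0.52, 0], [0.61, 0.67, 0], [0.72, 0.79, 0], [0.775, 0.851, 0], [0.775, 0.851, 0]], rotation=[[0, 0, -0.1], [0, 0, -0.2], [0, 0, -0.3], [0, 0, -0.4], [0, 0, -0.524], [0, 0, -0.524], [0, 0, -0.524], [0, 0, -0.524]])

```text
clock: 38.05
eef_pos: [0.4231, 0.1809, 0.1097]
tool_rot: [-0.063, 0.998, -0.0, -0.001]
ft_force: [-0.2, -0.2, -0.7]
grip_width: 0.0573
grasp_force: 64.2
```

>>> drive_tool(slide=[[0, 0, 0.05], [0, 0, 0.12], [0, 0, 0.19], [0, 0, 0.25], [0, 0, 0.3], [0, 0, 0.33], [0, 0, 0.35], [0, 0, 0.35]], rotation=[[0, 0, 0], [0, 0, 0], [0, 0, 0], [0, 0, 0], [0, 0, 0], [0, 0, 0], [0, 0, 0], [0, 0, 0]])

```text
clock: 39.05
eef_pos: [0.4246, 0.1801, 0.0229]
tool_rot: [-0.061, 0.998, -0.0, -0.0]
ft_force: [0.1, -0.2, -1.3]
grip_width: 0.0573
grasp_force: 64.2
```

Run:
```python
from h import *
st();own();chain(jig(-8,-6,.018),jig(4,-6,.018),jig(0,4,.018))
```

```text
t 39.05 pos [0.4246 0.1801 0.0229] yaw -173.0 F [ 0.1 -0.2 -1.3] w 0.0573 gf 64.2 q [ 0.4   0.37 -0.42  0.78 -0.    0.28]
own xy mm [-7.5 -6.2] F own [ 0.1 -0.2]
(np.float64(0.4241), np.float64(0.1803), 0.018, 187.0) slide [0.002, 0.001, 0.02] rz -0.0
(np.float64(0.436), np.float64(0.1817), 0.018, 187.0) slide [-0.048, -0.0, 0.0] rz 0.0
(np.float64(0.4308), np.float64(0.1912), 0.018, 187.0) slide [0.016, 0.04, 0.0] rz 0.0
```

>>> drive_tool(slide=[[0, 0, 0.012], [-0.01, 0, 0.012], [-0.02, 0, 0.012], [-0.028, 0, 0.012], [-0.034, 0, 0.012], [-0.04, 0, 0.012], [-0.046, 0, 0.012], [-0.046, 0, 0.012]], rotation=[[0, 0, 0], [0, 0, 0], [0, 0, 0], [0, 0, 0], [0, 0, 0], [0, 0, 0], [0, 0, 0], [0, 0, 0]])

```text
clock: 40.05
eef_pos: [0.4324, 0.1812, 0.0192]
tool_rot: [-0.061, 0.998, -0.0, -0.004]
ft_force: [-8.4, -0.0, 1.2]
grip_width: 0.0571
grasp_force: 64.6
```

Run:
```python
from h import *
st();own()
```

```text
t 40.05 pos [0.4324 0.1812 0.0192] yaw -172.96 F [-8.4 -0.   1.2] w 0.0571 gf 64.6 q [ 0.4   0.4  -0.39  0.79  0.    0.27]
own xy mm [ 0.4 -6.1] F own [-8.3  1. ]
```

>>> drive_tool(slide=[[0, 0.006, 0], [0, 0.012, 0], [0, 0.018, 0], [0, 0.024, 0], [0, 0.028, 0], [0, 0.032, 0], [0, 0.032, 0], [0, 0.032, 0]], rotation=[[0, 0, 0], [0, 0, 0], [0, 0, 0], [0, 0, 0], [0, 0, 0], [0, 0, 0], [0, 0, 0], [0, 0, 0]])

```text
clock: 41.05
eef_pos: [0.4318, 0.1872, 0.0188]
tool_rot: [-0.06, 0.998, -0.002, -0.003]
ft_force: [-5.5, -3.5, -1.0]
grip_width: 0.0573
grasp_force: 64.3
```

Run:
```python
from h import *
st();own()
```

```text
t 41.05 pos [0.4318 0.1872 0.0188] yaw -173.08 F [-5.5 -3.5 -1. ] w 0.0573 gf 64.3 q [ 0.41  0.4  -0.39  0.79 -0.    0.29]
own xy mm [ 0.5 -0. ] F own [-5.9 -2.8]
```

>>> drive_tool(slide=[[0, 0.004, 0.002], [0, 0.008, 0.002], [0, 0.01, 0.002], [0, 0.01, 0.002], [0, 0.01, 0.002], [0, 0.01, 0.002], [0, 0.01, 0.002], [0, 0.01, 0.002]], rotation=[[0, 0, 0], [0, 0, 0], [0, 0, 0], [0, 0, 0], [0, 0, 0], [0, 0, 0], [0, 0, 0], [0, 0, 0]])

```text
clock: 42.05
eef_pos: [0.4318, 0.1875, 0.0184]
tool_rot: [-0.06, 0.998, -0.004, -0.003]
ft_force: [-4.4, -10.2, 1.4]
grip_width: 0.0573
grasp_force: 64.7
```

>>> drive_tool(slide=[[0, 0, 0.002], [0, 0, 0.002], [0, 0, 0.002], [0, 0, 0.002], [0, 0, 0], [0, 0, -0.15], [0, 0, -0.3], [0, 0, -0.4]], rotation=[[0, 0, 0], [0, 0, 0], [0, 0, 0], [0, 0, 0], [0, 0, 0], [0, 0, 0], [0, 0, 0], [0, 0, 0]], gripper=1)

```text
clock: 43.05
eef_pos: [0.4354, 0.1924, 0.1214]
tool_rot: [-0.061, 0.998, 0.0, 0.001]
ft_force: [0.1, 0.6, 0.3]
grip_width: 0.0856
grasp_force: 0.0
```

Run:
```python
from h import *
st();chain((.416,0,.12,195),(.405,-.195,.12,197),(.405,-.195,.001,197))
```

```text
t 43.05 pos [0.4354 0.1924 0.1214] yaw -172.99 F [0.1 0.6 0.3] w 0.0856 gf 0.0 q [ 0.42  0.27 -0.25  1.04  0.    0.29]
(0.416, 0, 0.12, 195) slide [0.171, -0.754, 0.005] rz -0.279
(0.405, -0.195, 0.12, 197) slide [0.244, -0.742, 0.0] rz -0.07
(0.405, -0.195, 0.001, 197) slide [0.0, 0.0, 0.476] rz 0.0
```

>>> drive_tool(slide=[[0.02, -0.1, 0], [0.06, -0.25, 0], [0.1, -0.42, 0], [0.14, -0.6, 0], [0.171, -0.754, 0], [0.171, -0.754, 0], [0.171, -0.754, 0], [0.171, -0.754, 0]], rotation=[[0, 0, -0.1], [0, 0, -0.2], [0, 0, -0.279], [0, 0, -0.279], [0, 0, -0.279], [0, 0, -0.279], [0, 0, -0.279], [0, 0, -0.279]])

```text
clock: 44.05
eef_pos: [0.4155, 0.0006, 0.1196]
tool_rot: [-0.131, 0.991, 0.0, 0.0]
ft_force: [0.0, -0.0, -0.0]
grip_width: 0.0855
grasp_force: 0.0
```

>>> drive_tool(slide=[[0.05, -0.15, 0], [0.1, -0.32, 0], [0.16, -0.5, 0], [0.22, -0.66, 0], [0.244, -0.742, 0], [0.244, -0.742, 0.1], [0.244, -0.742, 0.2], [0.244, -0.742, 0.25]], rotation=[[0, 0, -0.07], [0, 0, -0.07], [0, 0, -0.07], [0, 0, -0.07], [0, 0, -0.07], [0, 0, -0.07], [0, 0, -0.07], [0, 0, -0.07]])

```text
clock: 45.05
eef_pos: [0.404, -0.1941, 0.0558]
tool_rot: [-0.149, 0.989, 0.001, -0.001]
ft_force: [0.4, 0.1, 0.2]
grip_width: 0.0853
grasp_force: 0.0
```

Run:
```python
from h import *
st();chain((.405,-.195,.001,197))
c=snap('top');rects(c,(100,60,30),(125,255,220),0.026)
```

```text
t 45.05 pos [ 0.404  -0.1941  0.0558] yaw -162.9 F [0.4 0.1 0.2] w 0.0853 gf 0.0 q [-0.45  0.31 -0.41  0.86  0.   -0.75]
(0.405, -0.195, 0.001, 197) slide [-0.003, -0.005, 0.219] rz 0.003
px [444. 248.] ctr 424 -757 size 182 106 longaxis deg -88.7
px [296. 242.] ctr 377 -203 size 69 56 longaxis deg 15.8
px [198. 211.] ctr 429 185 size 116 59 longaxis deg 5.9
px [205. 145.] ctr 724 225 size 115 24 longaxis deg -85.0
px [ 52. 152.] ctr 579 854 size 133 86 longaxis deg -55.4
px [377. 138.] ctr 875 -484 size 68 65 longaxis deg -80.3
px [ 60. 124.] ctr 726 864 size 140 68 longaxis deg -86.5
```

>>> drive_tool(slide=[[-0.003, -0.005, 0.05], [-0.003, -0.005, 0.1], [-0.003, -0.005, 0.15], [-0.003, -0.005, 0.19], [-0.003, -0.005, 0.215], [-0.003, -0.005, 0.215], [-0.003, -0.005, 0.215], [-0.003, -0.005, 0.215]], rotation=[[0, 0, 0], [0, 0, 0], [0, 0, 0], [0, 0, 0], [0, 0, 0], [0, 0, 0], [0, 0, 0], [0, 0, 0]])

```text
clock: 46.1
eef_pos: [0.4058, -0.1964, 0.0037]
tool_rot: [-0.148, 0.989, -0.0, 0.0]
ft_force: [-0.1, -0.5, 0.7]
grip_width: 0.0856
grasp_force: 0.0
```

>>> drive_tool(slide=[[0, 0, 0], [0, 0, 0], [0, 0, 0], [0, 0, 0], [0, 0, 0], [0, 0, 0], [0, 0, 0], [0, 0, 0]], rotation=[[0, 0, 0], [0, 0, 0], [0, 0, 0], [0, 0, 0], [0, 0, 0], [0, 0, 0], [0, 0, 0], [0, 0, 0]], gripper=0)

```text
clock: 47.1
eef_pos: [0.4056, -0.196, 0.0045]
tool_rot: [-0.148, 0.989, 0.0, 0.0]
ft_force: [-2.8, 1.7, 9.9]
grip_width: 0.0556
grasp_force: 61.1
```

>>> drive_tool(slide=[[0, 0, -0.04], [0, 0, -0.1], [0, 0, -0.2], [0, 0, -0.3], [0, 0, -0.4], [0, 0, -0.48], [0, 0, -0.48], [0, 0, -0.48]], rotation=[[0, 0, 0], [0, 0, 0], [0, 0, 0], [0, 0, 0], [0, 0, 0], [0, 0, 0], [0, 0, 0], [0, 0, 0]])

```text
clock: 48.1
eef_pos: [0.4048, -0.196, 0.1226]
tool_rot: [-0.148, 0.989, 0.0, -0.001]
ft_force: [-0.8, -0.6, -1.7]
grip_width: 0.0553
grasp_force: 63.6
```

Run:
```python
from h import *
st();chain((.418,0,.12,192),jig(-8,-6,.12),jig(-8,-6,.033))
```

```text
t 48.1 pos [ 0.4048 -0.196   0.1226] yaw -163.0 F [-0.8 -0.6 -1.7] w 0.0553 gf 63.6 q [-0.45  0.23 -0.31  1.03 -0.   -0.75]
(0.418, 0, 0.12, 192) slide [-0.28, 0.734, 0.011] rz 0.175
(np.float64(0.4241), np.float64(0.1803), 0.12, 187.0) slide [-0.174, 0.7, 0.0] rz 0.175
(np.float64(0.4241), np.float64(0.1803), 0.033, 187.0) slide [0.0, 0.0, 0.348] rz 0.0
```

>>> drive_tool(slide=[[-0.03, 0.08, 0], [-0.08, 0.22, 0], [-0.14, 0.38, 0], [-0.21, 0.55, 0], [-0.26, 0.68, 0], [-0.28, 0.734, 0], [-0.28, 0.734, 0], [-0.28, 0.734, 0]], rotation=[[0, 0, 0.05], [0, 0, 0.1], [0, 0, 0.175], [0, 0, 0.175], [0, 0, 0.175], [0, 0, 0.175], [0, 0, 0.175], [0, 0, 0.175]])

```text
clock: 49.1
eef_pos: [0.4185, -0.0011, 0.1229]
tool_rot: [-0.104, 0.995, -0.0, -0.0]
ft_force: [-0.1, 0.1, -1.2]
grip_width: 0.0547
grasp_force: 63.7
```

>>> drive_tool(slide=[[-0.02, 0.08, 0], [-0.05, 0.21, 0], [-0.09, 0.36, 0], [-0.13, 0.52, 0], [-0.16, 0.64, 0], [-0.174, 0.7, 0], [-0.174, 0.7, 0], [-0.174, 0.7, 0]], rotation=[[0, 0, 0.05], [0, 0, 0.1], [0, 0, 0.175], [0, 0, 0.175], [0, 0, 0.175], [0, 0, 0.175], [0, 0, 0.175], [0, 0, 0.175]])

```text
clock: 50.1
eef_pos: [0.4248, 0.1786, 0.1231]
tool_rot: [-0.06, 0.998, -0.0, -0.0]
ft_force: [-0.8, 0.3, -2.1]
grip_width: 0.0551
grasp_force: 63.8
```

>>> drive_tool(slide=[[0, 0, 0.05], [0, 0, 0.12], [0, 0, 0.19], [0, 0, 0.25], [0, 0, 0.29], [0, 0, 0.32], [0, 0, 0.335], [0, 0, 0.335]], rotation=[[0, 0, 0], [0, 0, 0], [0, 0, 0], [0, 0, 0], [0, 0, 0], [0, 0, 0], [0, 0, 0], [0, 0, 0]])

```text
clock: 51.1
eef_pos: [0.425, 0.1799, 0.0395]
tool_rot: [-0.061, 0.998, -0.0, 0.0]
ft_force: [0.4, -0.2, -1.9]
grip_width: 0.0554
grasp_force: 63.8
```

Run:
```python
from h import *
st();own();chain(jig(-8,-6,.032),jig(3.5,-6,.032))
```

```text
t 51.1 pos [0.425  0.1799 0.0395] yaw -173.03 F [ 0.4 -0.2 -1.9] w 0.0554 gf 63.8 q [ 0.4   0.35 -0.4   0.82 -0.    0.28]
own xy mm [-7.1 -6.5] F own [ 0.4 -0.3]
(np.float64(0.4241), np.float64(0.1803), 0.032, 187.0) slide [0.003, 0.002, 0.03] rz -0.001
(np.float64(0.4355), np.float64(0.1817), 0.032, 187.0) slide [-0.046, 0.0, 0.0] rz 0.0
```

>>> drive_tool(slide=[[0, 0, 0.028], [-0.01, 0, 0.028], [-0.02, 0, 0.028], [-0.028, 0, 0.028], [-0.034, 0, 0.028], [-0.04, 0, 0.028], [-0.046, 0, 0.028], [-0.046, 0, 0.028]], rotation=[[0, 0, 0], [0, 0, 0], [0, 0, 0], [0, 0, 0], [0, 0, 0], [0, 0, 0], [0, 0, 0], [0, 0, 0]])

```text
clock: 52.1
eef_pos: [0.4315, 0.1808, 0.0317]
tool_rot: [-0.061, 0.998, -0.0, -0.005]
ft_force: [-11.5, 0.0, 4.8]
grip_width: 0.0552
grasp_force: 66.6
```

Run:
```python
from h import *
st();own()
```

```text
t 52.1 pos [0.4315 0.1808 0.0317] yaw -172.98 F [-11.5   0.    4.8] w 0.0552 gf 66.6 q [ 0.39  0.38 -0.38  0.82  0.    0.27]
own xy mm [-0.6 -6.4] F own [-11.4   1.4]
```

>>> drive_tool(slide=[[0, 0.006, 0], [0, 0.012, 0], [0, 0.018, 0], [0, 0.024, 0], [0, 0.03, 0], [0, 0.036, 0], [0, 0.04, 0], [0, 0.04, 0]], rotation=[[0, 0, 0], [0, 0, 0], [0, 0, 0], [0, 0, 0], [0, 0, 0], [0, 0, 0], [0, 0, 0], [0, 0, 0]])

```text
clock: 53.1
eef_pos: [0.4308, 0.1877, 0.031]
tool_rot: [-0.06, 0.998, -0.003, -0.004]
ft_force: [-6.6, -7.8, -0.0]
grip_width: 0.055
grasp_force: 64.9
```

Run:
```python
from h import *
st();own()
```

```text
t 53.1 pos [0.4308 0.1877 0.031 ] yaw -173.15 F [-6.6 -7.8 -0. ] w 0.055 gf 64.9 q [ 0.41  0.38 -0.37  0.83 -0.    0.29]
own xy mm [-0.5  0.5] F own [-7.5 -6.9]
```

>>> drive_tool(slide=[[0, 0, 0.002], [0, 0, 0.002], [0, 0, 0.002], [0, 0, 0.002], [0, 0, 0], [0, 0, -0.1], [0, 0, -0.25], [0, 0, -0.36]], rotation=[[0, 0, 0], [0, 0, 0], [0, 0, 0], [0, 0, 0], [0, 0, 0], [0, 0, 0], [0, 0, 0], [0, 0, 0]], gripper=1)

```text
clock: 54.1
eef_pos: [0.4355, 0.1915, 0.1241]
tool_rot: [-0.061, 0.998, 0.0, 0.001]
ft_force: [0.0, 0.1, -0.6]
grip_width: 0.0855
grasp_force: 0.0
```

Run:
```python
from h import *
st();chain(jig(-95,0,.12),jig(-95,0,.01),jig(-66,0,.01))
```

```text
t 54.1 pos [0.4355 0.1915 0.1241] yaw -173.02 F [ 0.   0.1 -0.6] w 0.0855 gf 0.0 q [ 0.41  0.27 -0.25  1.05 -0.    0.29]
(np.float64(0.337), np.float64(0.1756), 0.12, 187.0) slide [0.399, -0.015, 0.016] rz -0.001
(np.float64(0.337), np.float64(0.1756), 0.01, 187.0) slide [0.0, 0.0, 0.44] rz 0.0
(np.float64(0.3658), np.float64(0.1792), 0.01, 187.0) slide [-0.116, 0.0, 0.0] rz 0.0
```

Rough stack made. Next I'll square it with the closed fingers, first from the free end towards the end fence.

>>> drive_tool(slide=[[0.1, 0, 0], [0.25, -0.015, 0], [0.399, -0.015, 0], [0.399, -0.015, 0], [0.399, -0.015, 0.12], [0.399, -0.015, 0.26], [0.399, -0.015, 0.36], [0.399, -0.015, 0.36]], rotation=[[0, 0, 0], [0, 0, 0], [0, 0, 0], [0, 0, 0], [0, 0, 0], [0, 0, 0], [0, 0, 0], [0, 0, 0]], gripper=0)

```text
clock: 55.1
eef_pos: [0.3359, 0.1749, 0.0313]
tool_rot: [-0.061, 0.998, -0.001, -0.002]
ft_force: [-0.1, -0.2, -0.4]
grip_width: 0.0
grasp_force: 0.0
```

Run:
```python
from h import *
st();own();chain(jig(-95,0,.011),jig(-75,0,.011),jig(-66,0,.011))
c=snap('top');rects(c,(100,60,30),(125,255,220),0.036)
cv2.imwrite('pics/t8.png',cv2.resize(c['image'][150:250,140:260],None,fx=6,fy=6,interpolation=cv2.INTER_CUBIC)[:,:,::-1])
```

```text
t 55.1 pos [0.3359 0.1749 0.0313] yaw -173.04 F [-0.1 -0.2 -0.4] w 0.0 gf 0.0 q [ 0.48  0.23 -0.61  0.74 -0.    0.36]
own xy mm [-96.2  -0.6] F own [-0.1 -0.2]
(np.float64(0.337), np.float64(0.1756), 0.011, 187.0) slide [-0.005, 0.002, 0.081] rz -0.001
(np.float64(0.3569), np.float64(0.1781), 0.011, 187.0) slide [-0.08, 0.0, 0.0] rz 0.0
(np.float64(0.3658), np.float64(0.1792), 0.011, 187.0) slide [-0.036, 0.0, 0.0] rz 0.0
px [433. 251.] ctr 421 -740 size 209 106 longaxis deg -89.0
px [205. 205.] ctr 456 171 size 68 32 longaxis deg 11.4
px [205. 145.] ctr 718 221 size 110 24 longaxis deg -83.8
px [ 53. 152.] ctr 575 848 size 133 86 longaxis deg -55.4
px [377. 138.] ctr 870 -482 size 67 65 longaxis deg -80.3
px [ 62. 124.] ctr 717 859 size 136 67 longaxis deg -80.8
```

View pics/t8.png

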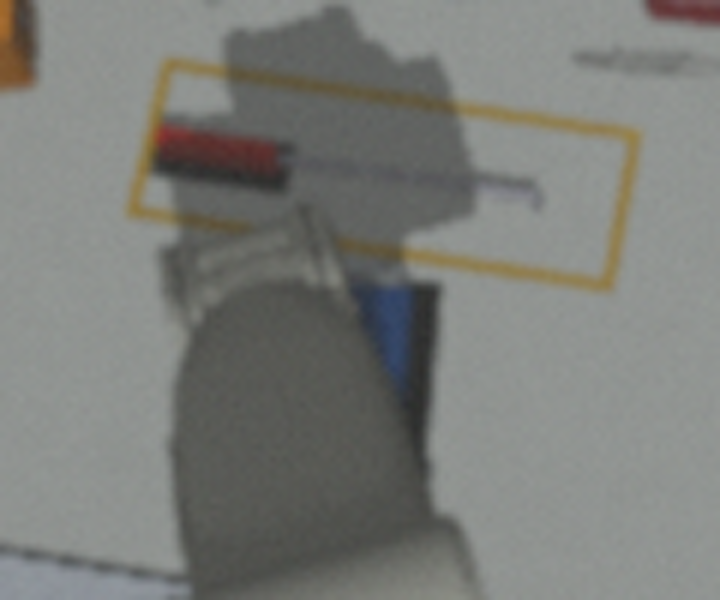

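The top view shows the rod knocked toward +y: its sole end is now at crop (152,150), on the tape's left edge, so it must be re-laid. First, the squaring push.

>>> drive_tool(slide=[[-0.005, 0.002, 0.04], [-0.005, 0.002, 0.08], [-0.03, 0.002, 0.08], [-0.06, 0.002, 0.08], [-0.085, 0.002, 0.08], [-0.095, 0.002, 0.08], [-0.105, 0.002, 0.08], [-0.105, 0.002, 0.08]], rotation=[[0, 0, 0], [0, 0, 0], [0, 0, 0], [0, 0, 0], [0, 0, 0], [0, 0, 0], [0, 0, 0], [0, 0, 0]])

```text
clock: 56.15
eef_pos: [0.36, 0.1786, 0.0121]
tool_rot: [-0.061, 0.998, -0.0, -0.003]
ft_force: [-5.2, 1.1, 3.7]
grip_width: 0.0002
grasp_force: 2.9
```

Run:
```python
from h import *
st();own()
```

```text
t 56.15 pos [0.36   0.1786 0.0121] yaw -173.0 F [-5.2  1.1  3.7] w 0.0002 gf 2.9 q [ 0.46  0.3  -0.57  0.7   0.    0.34]
own xy mm [-71.8   0.1] F own [-5.1  1.7]
```

>>> drive_tool(slide=[[-0.004, 0, 0], [-0.008, 0, 0], [-0.012, 0, 0], [-0.016, 0, 0], [-0.016, 0, 0], [-0.016, 0, 0], [-0.016, 0, 0], [-0.016, 0, 0]], rotation=[[0, 0, 0], [0, 0, 0], [0, 0, 0], [0, 0, 0], [0, 0, 0], [0, 0, 0], [0, 0, 0], [0, 0, 0]])

```text
clock: 57.15
eef_pos: [0.3601, 0.1782, 0.0115]
tool_rot: [-0.061, 0.998, -0.0, -0.006]
ft_force: [-13.8, 0.3, 9.0]
grip_width: 0.0003
grasp_force: 6.5
```

Run:
```python
from h import *
st();own()
```

```text
t 57.15 pos [0.3601 0.1782 0.0115] yaw -172.96 F [-13.8   0.3   9. ] w 0.0003 gf 6.5 q [ 0.46  0.31 -0.57  0.71  0.    0.33]
own xy mm [-71.8  -0.2] F own [-13.7   1.9]
```

The end fence push is solid (14 N, no further motion). Now the side push.

Run:
```python
from h import *
plan(jig(-88,0,.011),jig(-88,0,.09),jig(42,-78,.09),jig(42,-78,.03))
```

```text
slide [0.065, 0.001, 0.003] rot [-0.0, -0.024, 0.001] rows 0.3
slide [0.068, 0.001, -0.313] rot [-0.0, -0.024, 0.001] rows 1.3
slide [-0.451, -0.311, -0.319] rot [-0.0, -0.024, 0.001] rows 2.5
slide [-0.454, -0.311, -0.079] rot [-0.0, -0.024, 0.001] rows 2.2
```

>>> drive_tool(slide=[[0.08, 0, 0], [0.09, 0, -0.1], [0.09, 0, -0.31], [0, -0.1, -0.31], [-0.15, -0.2, -0.31], [-0.3, -0.311, -0.31], [-0.43, -0.311, -0.31], [-0.43, -0.311, -0.31]], rotation=[[0, 0, 0], [0, 0, 0], [0, 0, 0], [0, 0, 0], [0, 0, 0], [0, 0, 0], [0, 0, 0], [0, 0, 0]])

```text
clock: 58.15
eef_pos: [0.4855, 0.1152, 0.0902]
tool_rot: [-0.06, 0.998, 0.0, 0.001]
ft_force: [-0.0, -0.7, 0.1]
grip_width: 0.0001
grasp_force: 0.0
```

Run:
```python
from h import *
st();own()
plan(jig(42,-78,.011),jig(42,-48,.011))
c=snap('top')
print('red');rects(c,(0,120,40),(8,255,255),0.03,20)
print('yellow');rects(c,(18,70,70),(35,255,255),0.0,20)
rects(c,(100,60,30),(125,255,220),0.036)
```

```text
t 58.15 pos [0.4855 0.1152 0.0902] yaw -173.11 F [-0.  -0.7  0.1] w 0.0001 gf 0.0 q [ 0.23  0.35 -0.24  0.98 -0.    0.11]
own xy mm [ 45. -78.] F own [-0.1 -0.6]
slide [0.013, 0.0, 0.317] rot [-0.0, 0.005, -0.004] rows 1.3
slide [0.013, 0.12, 0.317] rot [-0.0, 0.005, -0.004] rows 1.4
red
px [456. 203.] ctr 638 -823 size 32 27 longaxis deg -38.2
px [446. 202.] ctr 636 -782 size 31 28 longaxis deg -40.8
px [436. 200.] ctr 635 -742 size 33 30 longaxis deg -60.7
px [426. 199.] ctr 635 -702 size 32 28 longaxis deg -37.5
px [172. 174.] ctr 571 330 size 50 17 longaxis deg 89.5
px [114. 148.] ctr 646 594 size 33 27 longaxis deg 54.8
px [133. 146.] ctr 665 515 size 30 26 longaxis deg -30.1
px [124. 147.] ctr 658 554 size 31 30 longaxis deg -17.8
yellow
px [238. 182.] ctr 585 78 size 119 89 longaxis deg 1.1
px [173. 174.] ctr 584 314 size 119 115 longaxis deg 0.7
px [189.  54.] ctr 1168 397 size 199 110 longaxis deg -88.7
px [15. 11.] ctr 1279 1268 size 185 136 longaxis deg -81.8
px [431. 251.] ctr 421 -739 size 210 106 longaxis deg -89.0
px [ 54. 152.] ctr 574 848 size 133 82 longaxis deg -56.3
px [377. 138.] ctr 870 -482 size 67 65 longaxis deg -80.3
px [ 61. 123.] ctr 721 857 size 137 65 longaxis deg -86.9
```

>>> drive_tool(slide=[[0.013, 0, 0.1], [0.013, 0, 0.22], [0.013, 0, 0.315], [0.013, 0.04, 0.315], [0.013, 0.08, 0.315], [0.013, 0.1, 0.315], [0.013, 0.12, 0.315], [0.013, 0.13, 0.315]], rotation=[[0, 0, 0], [0, 0, 0], [0, 0, 0], [0, 0, 0], [0, 0, 0], [0, 0, 0], [0, 0, 0], [0, 0, 0]])

```text
clock: 59.2
eef_pos: [0.4758, 0.1478, 0.0118]
tool_rot: [-0.061, 0.998, 0.0, 0.0]
ft_force: [-0.9, -1.1, -0.6]
grip_width: -0.0002
grasp_force: 0.0
```

Run:
```python
from h import *
st();own()
```

```text
t 59.2 pos [0.4758 0.1478 0.0118] yaw -173.0 F [-0.9 -1.1 -0.6] w -0.0002 gf 0.0 q [ 0.3   0.45 -0.33  0.79 -0.    0.18]
own xy mm [ 39.4 -44.5] F own [-1.  -0.9]
```

>>> drive_tool(slide=[[0, 0.008, 0], [0, 0.014, 0], [0, 0.018, 0], [0, 0.02, 0], [0, 0.02, 0], [0, 0.02, 0], [0, 0.02, 0], [0, 0.02, 0]], rotation=[[0, 0, 0], [0, 0, 0], [0, 0, 0], [0, 0, 0], [0, 0, 0], [0, 0, 0], [0, 0, 0], [0, 0, 0]])

```text
clock: 60.2
eef_pos: [0.4756, 0.1486, 0.0117]
tool_rot: [-0.059, 0.998, -0.004, 0.001]
ft_force: [1.5, -11.1, 4.8]
grip_width: 0.0001
grasp_force: 5.6
```

Run:
```python
from h import *
st();own()
```

```text
t 60.2 pos [0.4756 0.1486 0.0117] yaw -173.21 F [  1.5 -11.1   4.8] w 0.0001 gf 5.6 q [ 0.31  0.45 -0.33  0.79 -0.01  0.19]
own xy mm [ 39.3 -43.8] F own [  0.1 -11.2]
```

Side contact is snug at 11 N. Backing off and up, then re-measuring the stack and rod.

>>> drive_tool(slide=[[0, -0.05, 0], [0, -0.08, 0], [0, -0.08, -0.15], [0, -0.08, -0.35], [0, -0.3, -0.5], [0, -0.5, -0.5], [0, -0.7, -0.5], [0, -0.7, -0.5]], rotation=[[0, 0, 0], [0, 0, 0], [0, 0, 0], [0, 0, 0], [0, 0, 0], [0, 0, 0], [0, 0, 0], [0, 0, 0]], gripper=0.6)

```text
clock: 61.2
eef_pos: [0.4964, -0.0242, 0.1363]
tool_rot: [-0.058, 0.998, 0.0, 0.0]
ft_force: [-0.7, 0.1, 0.4]
grip_width: 0.0515
grasp_force: 0.0
```

Run:
```python
from h import *
st()
c=snap('top');b=snap('side')
print('red');rects(c,(0,120,40),(8,255,255),0.03,20)
print('yellow');rects(c,(18,70,70),(35,255,255),0.0,20)
print('blue');rects(c,(100,60,30),(125,255,220),0.036)
for q in (c,): print(cloud(q)[208:214:2,194:206:3,2].round(3))
v=np.vstack([cv2.resize(c['image'][155:240,145:265],None,fx=4,fy=3.5,interpolation=cv2.INTER_CUBIC),cv2.resize(b['image'][130:205,180:300],(480,300),interpolation=cv2.INTER_CUBIC)])
cv2.imwrite('pics/t9.png',v[:,:,::-1]);print(v.shape)
```

```text
t 61.2 pos [ 0.4964 -0.0242  0.1363] yaw -173.35 F [-0.7  0.1  0.4] w 0.0515 gf 0.0 q [-0.05  0.3  -0.18  1.1   0.   -0.17]
red
px [456. 203.] ctr 639 -824 size 35 27 longaxis deg -38.2
px [446. 202.] ctr 636 -782 size 31 28 longaxis deg -40.8
px [436. 200.] ctr 635 -742 size 34 30 longaxis deg -80.4
px [426. 199.] ctr 635 -702 size 32 28 longaxis deg -37.5
px [175. 174.] ctr 571 317 size 76 18 longaxis deg -89.1
px [114. 148.] ctr 646 594 size 33 27 longaxis deg 54.8
px [134. 146.] ctr 666 515 size 31 27 longaxis deg 47.2
px [124. 147.] ctr 655 555 size 34 28 longaxis deg 39.4
yellow
px [190. 176.] ctr 584 239 size 265 119 longaxis deg 89.9
px [189.  54.] ctr 1168 397 size 200 109 longaxis deg -89.1
px [15. 11.] ctr 1279 1268 size 185 136 longaxis deg -81.8
blue
px [432. 251.] ctr 421 -739 size 210 106 longaxis deg -89.0
px [201. 209.] ctr 437 180 size 105 65 longaxis deg 5.1
px [205. 145.] ctr 718 221 size 111 23 longaxis deg -85.3
px [ 53. 151.] ctr 575 848 size 131 86 longaxis deg -55.4
px [377. 138.] ctr 870 -482 size 67 65 longaxis deg -80.3
px [ 60. 124.] ctr 721 860 size 134 66 longaxis deg -86.9
[[0.031 0.035 0.031 0.033]
 [0.031 0.042 0.012 0.034]
 [0.031 0.007 0.008 0.021]]
(598, 480, 3)
```

View pics/t9.png

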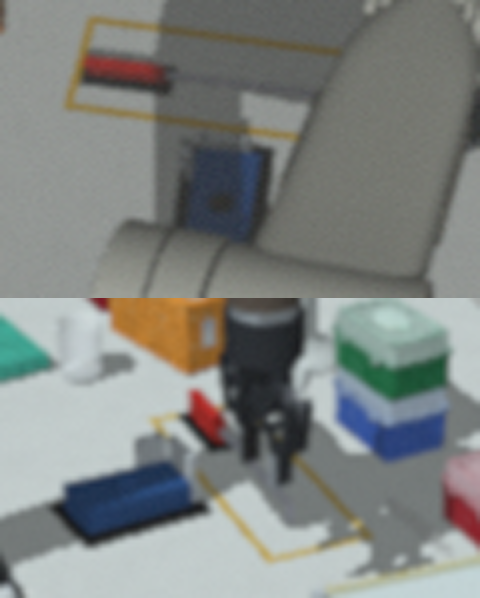

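The crops show three plates neatly stacked against the fences, and the rod shifted along +y (grip near world (0.572,0.320)). I'll nudge the rod back by pushing its grip end with closed fingers.

Run:
```python
from h import *
c=snap('top');print(onplane(c,[(189.2,175.8),(228.3,180.8)],.022))
# beaker from cloud
X=cloud(c);m=(X[...,2]>.03)&(X[...,2]<.09)&(X[...,0]>.4)&(X[...,0]<.62)&(X[...,1]>.40)&(X[...,1]<.56);print('beaker-ish',X[m].mean(0) if m.any() else 0, X[m].min(0),X[m].max(0))
chain((.54,.21,.13,186.6),(.571,.412,.13,186.6),(.571,.412,.013,186.6),(.571,.347,.013,186.6))
```

```text
[[0.57754487 0.25933684 0.022     ]
 [0.58258691 0.09734939 0.022     ]]
beaker-ish [0.55477367 0.50801862 0.06099615] [0.40636164 0.45257651 0.03029954] [0.61909291 0.55946598 0.08994621]
(0.54, 0.21, 0.13, 186.6) slide [-0.288, 0.895, 0.025] rz 0.013
(0.571, 0.412, 0.13, 186.6) slide [-0.216, 0.788, 0.0] rz 0.0
(0.571, 0.412, 0.013, 186.6) slide [0.0, 0.0, 0.468] rz 0.0
(0.571, 0.347, 0.013, 186.6) slide [0.03, -0.258, 0.0] rz 0.0
```

>>> drive_tool(slide=[[-0.04, 0.12, 0], [-0.1, 0.3, 0.02], [-0.16, 0.48, 0.02], [-0.22, 0.68, 0.02], [-0.27, 0.84, 0.02], [-0.288, 0.895, 0.02], [-0.288, 0.895, 0.02], [-0.288, 0.895, 0.02]], rotation=[[0, 0, 0], [0, 0, 0], [0, 0, 0], [0, 0, 0], [0, 0, 0], [0, 0, 0], [0, 0, 0], [0, 0, 0]], gripper=0)

```text
clock: 62.35
eef_pos: [0.5399, 0.2085, 0.1311]
tool_rot: [-0.061, 0.998, -0.0, -0.001]
ft_force: [0.2, -0.3, 0.5]
grip_width: 0.0003
grasp_force: 0.0
```

>>> drive_tool(slide=[[-0.04, 0.12, 0], [-0.09, 0.28, 0], [-0.14, 0.45, 0], [-0.19, 0.61, 0], [-0.221, 0.71, 0], [-0.221, 0.727, 0], [-0.221, 0.727, 0], [-0.221, 0.727, 0]], rotation=[[0, 0, 0], [0, 0, 0], [0, 0, 0], [0, 0, 0], [0, 0, 0], [0, 0, 0], [0, 0, 0], [0, 0, 0]])

```text
clock: 63.35
eef_pos: [0.5734, 0.3948, 0.1315]
tool_rot: [-0.06, 0.998, -0.0, -0.0]
ft_force: [-0.1, 0.9, -1.6]
grip_width: -0.0002
grasp_force: 0.0
```

Run:
```python
from h import *
st();chain((.574,.397,.013,186.6),(.574,.347,.013,186.6))
```

```text
t 63.35 pos [0.5734 0.3948 0.1315] yaw -173.14 F [-0.1  0.9 -1.6] w -0.0002 gf 0.0 q [ 0.6   0.69  0.45  1.33 -0.    0.48]
(0.574, 0.397, 0.013, 186.6) slide [-0.003, 0.009, 0.474] rz 0.009
(0.574, 0.347, 0.013, 186.6) slide [0.023, -0.199, 0.0] rz 0.0
```

>>> drive_tool(slide=[[0, 0.008, 0.1], [0, 0.008, 0.2], [0, 0.008, 0.3], [0, 0.008, 0.38], [0, 0.008, 0.44], [0, 0.008, 0.472], [0, 0.008, 0.472], [0, 0.008, 0.472]], rotation=[[0, 0, 0], [0, 0, 0], [0, 0, 0], [0, 0, 0], [0, 0, 0], [0, 0, 0], [0, 0, 0], [0, 0, 0]])

```text
clock: 64.35
eef_pos: [0.5736, 0.3989, 0.0143]
tool_rot: [-0.061, 0.998, 0.0, 0.001]
ft_force: [-0.2, -0.1, -0.1]
grip_width: 0.0
grasp_force: 0.0
```

>>> drive_tool(slide=[[0.003, -0.03, 0], [0.006, -0.06, 0], [0.01, -0.09, 0], [0.014, -0.12, 0], [0.017, -0.15, 0], [0.02, -0.18, 0], [0.023, -0.2, 0], [0.023, -0.2, 0]], rotation=[[0, 0, 0], [0, 0, 0], [0, 0, 0], [0, 0, 0], [0, 0, 0], [0, 0, 0], [0, 0, 0], [0, 0, 0]])

```text
clock: 65.35
eef_pos: [0.5734, 0.3475, 0.0133]
tool_rot: [-0.061, 0.998, -0.0, -0.0]
ft_force: [0.2, -0.1, -0.3]
grip_width: 0.0002
grasp_force: 0.0
```

Run:
```python
from h import *
st()
b=snap('side')
rects(b,(0,120,60),(8,255,255),0.022,20)
```

```text
t 65.35 pos [0.5734 0.3475 0.0133] yaw -173.06 F [ 0.2 -0.1 -0.3] w 0.0002 gf 0.0 q [ 0.55  0.73  0.2   1.04 -0.    0.42]
px [385. 290.] ctr 677 -658 size 169 47 longaxis deg -87.0
px [234. 162.] ctr 574 290 size 125 36 longaxis deg 67.9
```

Retreating and checking everything from above.

>>> drive_tool(slide=[[0, 0.06, 0], [0, 0.1, 0], [0, 0.1, -0.15], [0, 0.1, -0.35], [0, 0.1, -0.5], [0, 0.1, -0.5], [0, 0, -0.5], [0.1, -0.1, -0.5]], rotation=[[0, 0, 0], [0, 0, 0], [0, 0, 0], [0, 0, 0], [0, 0, 0], [0, 0, 0], [0, 0, 0], [0, 0, 0]])

```text
clock: 66.4
eef_pos: [0.5517, 0.3205, 0.1365]
tool_rot: [-0.061, 0.998, -0.0, -0.0]
ft_force: [-0.1, -0.3, 0.6]
grip_width: 0.0002
grasp_force: 0.0
```

>>> drive_tool(slide=[[0.05, -0.2, -0.1], [0.1, -0.4, -0.1], [0.2, -0.6, -0.1], [0.3, -0.8, -0.1], [0.4, -1, -0.1], [0.4, -1, -0.1], [0.4, -1, -0.1], [0.4, -1, -0.1]], rotation=[[0, 0, 0], [0, 0, 0], [0, 0, 0], [0, 0, 0], [0, 0, 0], [0, 0, 0], [0, 0, 0], [0, 0, 0]])

```text
clock: 67.4
eef_pos: [0.4831, 0.0613, 0.163]
tool_rot: [-0.062, 0.998, 0.0, -0.0]
ft_force: [0.2, 0.0, 0.3]
grip_width: 0.0004
grasp_force: 0.0
```

>>> drive_tool(slide=[[0, -0.2, 0], [0, -0.4, 0], [0, -0.6, 0], [0, -0.8, 0], [0, -1, 0], [0, -1, 0], [0, -1, 0], [0, -1, 0]], rotation=[[0, 0, 0], [0, 0, 0], [0, 0, 0], [0, 0, 0], [0, 0, 0], [0, 0, 0], [0, 0, 0], [0, 0, 0]])

```text
clock: 68.4
eef_pos: [0.5132, -0.1864, 0.1631]
tool_rot: [-0.062, 0.998, 0.0, -0.0]
ft_force: [0.8, -0.9, -0.0]
grip_width: -0.0002
grasp_force: 0.0
```

Run:
```python
from h import *
st()
c=snap('top','fin')
print('red');rects(c,(0,120,40),(8,255,255),0.03,20)
print('yellow');rects(c,(18,70,70),(35,255,255),0.0,20)
print('blue z36');rects(c,(100,60,30),(125,255,220),0.036)
X=cloud(c);m=(X[...,2]>.012)&(X[...,2]<.06)&(X[...,0]>.52)&(X[...,0]<.66)&(X[...,1]>.02)&(X[...,1]<.4)
P=X[m];print('rod cloud y',P[:,1].min(),P[:,1].max(),'x',P[:,0].min(),P[:,0].max(),len(P))
k=(X[...,0]>.53)&(X[...,0]<.64)&(X[...,1]>.0)&(X[...,1]<.4)
hs=cv2.cvtColor(c['image'],cv2.COLOR_RGB2HSV);dk=k&((hs[...,2]<60)|((hs[...,1]>120)&(hs[...,0]<9)))
W=X[dk];print('dark/red: x',W[:,0].min(),W[:,0].max(),'y',W[:,1].min(),W[:,1].max())
```

```text
t 68.4 pos [ 0.5132 -0.1864  0.1631] yaw -172.88 F [ 0.8 -0.9 -0. ] w -0.0002 gf 0.0 q [-0.35  0.37  0.    1.21  0.   -0.47]
red
px [456. 203.] ctr 638 -823 size 32 27 longaxis deg -38.2
px [446. 202.] ctr 636 -782 size 31 28 longaxis deg -40.8
px [436. 200.] ctr 635 -742 size 33 30 longaxis deg -80.4
px [426. 199.] ctr 635 -702 size 32 28 longaxis deg -37.5
px [182. 175.] ctr 574 288 size 76 18 longaxis deg -86.0
px [114. 148.] ctr 645 593 size 31 27 longaxis deg 55.0
px [134. 146.] ctr 666 514 size 30 27 longaxis deg 54.5
px [124. 147.] ctr 657 555 size 32 30 longaxis deg -10.7
yellow
px [204. 179.] ctr 584 203 size 339 121 longaxis deg 90.0
px [189.  54.] ctr 1171 396 size 204 108 longaxis deg 88.1
px [15. 11.] ctr 1279 1268 size 185 136 longaxis deg -81.8
blue z36
px [432. 251.] ctr 421 -740 size 209 106 longaxis deg -89.0
px [197. 209.] ctr 438 203 size 127 52 longaxis deg -21.9
px [205. 145.] ctr 719 221 size 110 23 longaxis deg -84.4
px [ 53. 151.] ctr 575 848 size 133 86 longaxis deg -55.4
px [377. 138.] ctr 870 -482 size 67 65 longaxis deg -80.3
px [ 62. 123.] ctr 722 855 size 137 67 longaxis deg -89.5
rod cloud y 0.06989121588257935 0.3959062838350631 x 0.5213850473626378 0.6589165262987948 200
dark/red: x 0.5619841974989752 0.5845272349466614 y 0.24778045116207076 0.32954321323707747
```

The rod is well inside the outline. The stack's contour looks odd, possibly because of the arm or its shadow, so I'll check it numerically.

Run:
```python
from h import *
c=snap('top');X=cloud(c);hs=cv2.cvtColor(c['image'],cv2.COLOR_RGB2HSV)
for v in range(190,236,2): print(v,''.join('A' if X[v,u,2]>.09 else '#' if (95<hs[v,u,0]<128 and hs[v,u,1]>60) else 'k' if hs[v,u,2]<50 else '.' for u in range(180,222)))
```

```text
190 ..........................................
192 ..........................................
194 ..........................................
196 ..........................................
198 ...............###........................
200 ..............################............
202 ..............###############..AA.........
204 ..............############..AAAAAAAA......
206 ..............##########..AAAAAAAAAAAAAA..
208 ..............########..AAAAAAAAAAAAAAAAAA
210 .............####.....AAAAAAAAAAAAAAAAAAAA
212 .............####....AAAAAAAAAAAAAAAAAAAAA
214 .............####...AAAAAAAAAAAAAAAAAAAAAA
216 ............#####.AAAAAAAAAAAAAAAAAAAAAAAA
218 ............####.AAAAAAAAAAAAAAAAAAAAAAAAA
220 ............###.AAAAAAAAAAAAAAAAAAAAAAAAAA
222 ............##.AAAAAAAAAAAAAAAAAAAAAAAAAAA
224 ...........##.AAAAAAAAAAAAAAAAAAAAAAAAAAAA
226 .............AAAAAAAAAAAAAAAAAAAAAAAAAAAAA
228 .............AAAAAAAAAAAAAAAAAAAAAAAAAAAAA
230 ............AAAAAAAAAAAAAAAAAAAAAAAAAAAAAA
232 ............AAAAAAAAAAAAAAAAAAAAAAAAAAAAAA
234 ............AAAAAAAAAAAAAAAAAAAAAAAAAAAAAA
```

The arm was just occluding it. Swinging farther away for a clear look.

>>> drive_tool(slide=[[0.1, -0.2, -0.1], [0.2, -0.4, -0.2], [0.3, -0.6, -0.2], [0.4, -0.8, -0.2], [0.5, -1, -0.2], [0.5, -1, -0.2], [0.5, -1, -0.2], [0.5, -1, -0.2]], rotation=[[0, 0, 0], [0, 0, 0], [0, 0, 0], [0, 0, 0], [0, 0, 0], [0, 0, 0], [0, 0, 0], [0, 0, 0]])

```text
clock: 69.5
eef_pos: [0.4201, -0.4499, 0.2135]
tool_rot: [-0.062, 0.998, 0.0, 0.0]
ft_force: [-0.3, -0.6, 0.7]
grip_width: -0.0002
grasp_force: 0.0
```

Run:
```python
from h import *
st()
c=snap('top','fin2');X=cloud(c)
print('red');rects(c,(0,120,40),(8,255,255),0.03,200)
rects(c,(0,120,40),(8,255,255),0.03,40)
print('blue');rects(c,(100,60,30),(125,255,220),0.036,200)
hs=cv2.cvtColor(c['image'],cv2.COLOR_RGB2HSV)
m=cv2.inRange(hs,(100,60,30),(125,255,220));m[:, :180]=0;m[:,222:]=0;m[:190]=0
k=max(cv2.findContours(m,cv2.RETR_EXTERNAL,cv2.CHAIN_APPROX_NONE)[0],key=cv2.contourArea)
W=onplane(c,k[:,0],.036)[:,:2];a=np.radians(JY);L=(W-J)@np.array([[np.cos(a),-np.sin(a)],[np.sin(a),np.cos(a)]])*1000
print('own extents',L.min(0).round(1),L.max(0).round(1),'z med',np.median(X[m>0][:,2]))
```

```text
t 69.5 pos [ 0.4201 -0.4499  0.2135] yaw -172.9 F [-0.3 -0.6  0.7] w -0.0002 gf 0.0 q [-0.82  0.48  0.31  1.4   0.   -0.94]
red
px [456. 203.] ctr 639 -824 size 35 27 longaxis deg -38.2
px [446. 202.] ctr 636 -782 size 31 28 longaxis deg -40.8
px [436. 200.] ctr 635 -742 size 34 30 longaxis deg -80.4
px [426. 199.] ctr 635 -702 size 31 28 longaxis deg -40.3
px [182. 175.] ctr 575 288 size 76 18 longaxis deg -86.6
blue
px [200. 212.] ctr 426 182 size 129 67 longaxis deg 3.6
px [ 52. 152.] ctr 595 862 size 130 88 longaxis deg -86.1
own extents [-69.7 -41.1] [58.6 31. ] z med 0.03283241533552839
```

The extents include the visible side faces. I'll fit individual edges to check that the stack is square.

Run:
```python
from h import *
import itertools
cs=[snap('top') for _ in range(6)];c=cs[0];im=np.mean([q['image'].astype(float) for q in cs],0)
b=cv2.GaussianBlur((im[...,2]-im[...,0]).astype(np.float32),(3,3),0)
def cross(row,lo,hi):
    p=b[row,lo:hi];t=.5*p.max();i=np.where(p>t)[0];l=i[0];r=i[-1]
    return lo+l-(p[l]-t)/(p[l]-p[l-1]),lo+r+(p[r]-t)/(p[r]-p[r+1])
v=np.arange(204,222,1);E=np.array([cross(r,178,226) for r in v])
for n,u,z in(('left/+y top edge',E[:,0],.036),('right/-y edge at bench z .006',E[:,1],.006),('right, z .036',E[:,1],.036)):
    W=onplane(c,np.c_[u,v],z)[:,:2];f=np.polyfit(W[:,0],W[:,1],1)
    print(n,'deg',np.degrees(np.arctan(f[0])).round(2),'y at x=J',np.polyval(f,J[0]).round(4),'res mm',(1000*(W[:,1]-np.polyval(f,W[:,0]))).std().round(2))
# black base edges at z .006
g=im.mean(2)
D=[]
for r in v:
    p=g[r,205:225];i=np.argmax(np.diff(p)[3:])+3;D.append(205+i+.5)
W=onplane(c,np.c_[D,v],.006)[:,:2];f=np.polyfit(W[:,0],W[:,1],1);print('base right edge deg',np.degrees(np.arctan(f[0])),np.polyval(f,J[0]))
print(b[206:220:3,186:216].round(0).astype(int))
```

```text
left/+y top edge deg 4.72 y at x=J 0.2143 res mm 0.24
right/-y edge at bench z .006 deg 1.52 y at x=J 0.1555 res mm 0.34
right, z .036 deg 1.52 y at x=J 0.1513 res mm 0.33
base right edge deg 7.064158788147646 0.13864411532870072
[[ 1  1  1  1  2  5 14 28 40 46 48 48 48 48 48 49 49 49 49 49 49 47 37 22
   8  1  0  0  0  1]
 [ 1  1  1  1  2  8 21 36 45 47 46 43 39 36 35 36 39 43 47 49 48 43 31 14
   3  1  0  0  0  0]
 [ 1  1  1  1  3 11 26 40 46 45 36 22 10  3  2  3 11 27 41 47 46 38 22  8
   1  0  0  0  0  0]
 [ 1  1  1  1  5 15 32 44 48 48 45 38 29 23 22 26 33 41 47 48 43 30 13  3
   1  1  1  0  0  0]
 [ 1  1  1  2  8 23 37 45 48 48 48 48 49 49 49 49 49 49 48 45 36 20  7  2
   1  1  0  0  0  0]]
```

The base edge reads 7.1°, but the stack's left and right edges read 4.7° and 1.5°, so some plates may be turned. I'll look at the profiles and the hole more closely.

Run:
```python
from h import *
cs=[snap('top') for _ in range(8)];c=cs[0];im=np.mean([q['image'].astype(float) for q in cs],0)
b=im[...,2]-im[...,0];g=im.mean(2)
np.save('avg.npy',im)
print('B channel');print(im[198:236:3,184:218,2].round(0).astype(int))
# hole centre
h=b[205:219,192:206];w=np.clip(30-h,0,None);w[:, :3]=0
vv,uu=np.mgrid[205:219,192:206];print('hole px',(w*uu).sum()/w.sum(),(w*vv).sum()/w.sum())
p=onplane(c,[((w*uu).sum()/w.sum(),(w*vv).sum()/w.sum())],.034)[0];a=np.radians(7);d=(p[:2]-J)*1000
print('hole world',p,'own',np.cos(a)*d[0]+np.sin(a)*d[1],-np.sin(a)*d[0]+np.cos(a)*d[1])
```

```text
B channel
[[145 143 143 144 142 136 134 134 115  87  86  96 101 101 102 101 100  99
   98  95  95  96  97  92  78  67  57  55  59  78  93  97  96  97]
 [146 145 146 146 144 137 126 114  98  92  95  98 101 100 101 102 101 102
  101 101 102 102 101 101 100  87  66  52  58  81  95  97  96  96]
 [146 146 145 146 143 117  93  97  98  96 100 101 101 102 101 102 101 101
  101 102 102 102 101 102  96  79  56  48  58  81  95  97  97  97]
 [146 147 147 146 141 113  70  60  75  89  98 100 102 102 102 101 101 102
  102 102 101 101 102 100  88  66  51  51  66  86  95  97  97  97]
 [145 146 146 145 130  97  62  56  72  91 100 101  97  89  79  75  72  71
   76  89  98 101 102  97  79  56  47  52  75  91  96  96  97  96]
 [146 146 147 141 117  75  54  61  82  98 103 100  90  70  54  49  47  48
   56  76  93 101 100  88  64  51  48  57  81  95  97  96  97  96]
 [146 146 145 141 113  70  54  69  89 100 103 102 102  99  96  92  90  94
   98 100 101 100  96  78  55  47  48  60  82  95  97  96  96  96]
 [146 146 144 130  96  62  58  79  96 102 101 101 101 102 102 102 101 102
  101 101 101  98  83  63  49
[... 178 characters left out ...]

 [146 146 142 116  71  56  74  90  97  99  99 100 102 100 100 100 101 102
  100  98  88  72  59  51  48  47  57  80  95  96  97  97  97  97]
 [146 144 130  98  63  51  54  58  60  61  62  64  65  65  66  67  68  69
   68  62  58  57  54  49  48  49  63  83  95  96  97  97  97  97]
 [146 146 143 135 129 127 128 128 124 120 118 119 115 113 113 110  96  82
   77  77  76  72  69  68  68  70  80  92  95  96  96  96  96  96]
 [144 145 146 144 144 144 144 145 145 145 144 144 144 144 140 122 102  98
   98  98  97  98  98  97  98  96  97  97  98  95  97  97  96  96]]
hole px 199.88358736470067 212.47581179589133
hole world [0.42708686 0.18223518 0.034     ] own -4.786792171588817 -4.4143619358793496
```

The left edge is parallel to the base edge, while on the right something protrudes slightly at the front. A second, firmer squaring pass (side at the fence, then end, then side) will settle it.

Run:
```python
from h import *
chain((.46,-.21,.15,187),(.482,.03,.11,187),jig(45,-78,.09),jig(45,-78,.011),jig(45,-44,.011))
```

```text
(0.46, -0.21, 0.15, 187) slide [-0.279, 0.939, 0.253] rz -0.001
(0.482, 0.03, 0.11, 187) slide [-0.204, 0.942, 0.16] rz 0.0
(np.float64(0.4855), np.float64(0.1153), 0.09, 187.0) slide [-0.055, 0.337, 0.08] rz 0.0
(np.float64(0.4855), np.float64(0.1153), 0.011, 187.0) slide [0.0, 0.0, 0.316] rz 0.0
(np.float64(0.4813), np.float64(0.149), 0.011, 187.0) slide [0.0, 0.136, 0.0] rz 0.0
```

>>> drive_tool(slide=[[-0.05, 0.15, 0.05], [-0.1, 0.35, 0.1], [-0.17, 0.55, 0.15], [-0.23, 0.75, 0.2], [-0.279, 0.939, 0.25], [-0.279, 0.939, 0.25], [-0.279, 0.939, 0.25], [-0.279, 0.939, 0.25]], rotation=[[0, 0, 0], [0, 0, 0], [0, 0, 0], [0, 0, 0], [0, 0, 0], [0, 0, 0], [0, 0, 0], [0, 0, 0]])

```text
clock: 71.25
eef_pos: [0.4604, -0.2113, 0.1513]
tool_rot: [-0.06, 0.998, -0.0, 0.001]
ft_force: [-0.4, 0.0, 0.1]
grip_width: -0.0002
grasp_force: 0.0
```

>>> drive_tool(slide=[[-0.04, 0.15, 0.03], [-0.08, 0.35, 0.06], [-0.12, 0.55, 0.1], [-0.16, 0.75, 0.14], [-0.204, 0.942, 0.16], [-0.204, 0.942, 0.16], [-0.204, 0.942, 0.16], [-0.204, 0.942, 0.16]], rotation=[[0, 0, 0], [0, 0, 0], [0, 0, 0], [0, 0, 0], [0, 0, 0], [0, 0, 0], [0, 0, 0], [0, 0, 0]])

```text
clock: 72.25
eef_pos: [0.4824, 0.0284, 0.1111]
tool_rot: [-0.059, 0.998, -0.0, 0.0]
ft_force: [0.0, -0.6, -0.2]
grip_width: -0.0003
grasp_force: 0.0
```

>>> drive_tool(slide=[[-0.03, 0.15, 0.05], [-0.055, 0.28, 0.08], [-0.055, 0.335, 0.08], [-0.055, 0.335, 0.2], [-0.055, 0.335, 0.3], [-0.055, 0.335, 0.36], [-0.055, 0.335, 0.393], [-0.055, 0.335, 0.393]], rotation=[[0, 0, 0], [0, 0, 0], [0, 0, 0], [0, 0, 0], [0, 0, 0], [0, 0, 0], [0, 0, 0], [0, 0, 0]])

```text
clock: 73.25
eef_pos: [0.4856, 0.1144, 0.0125]
tool_rot: [-0.06, 0.998, -0.0, -0.0]
ft_force: [0.5, -0.2, -0.5]
grip_width: 0.0003
grasp_force: 0.0
```

Run:
```python
from h import *
st();own();plan(jig(45,-44,.011))
```

```text
t 73.25 pos [0.4856 0.1144 0.0125] yaw -173.06 F [ 0.5 -0.2 -0.5] w 0.0003 gf 0.0 q [ 0.23  0.45 -0.33  0.8  -0.    0.11]
own xy mm [ 45.  -78.9] F own [ 0.5 -0.3]
slide [0.0, 0.139, 0.006] rot [-0.0, -0.001, -0.002] rows 0.6
```

>>> drive_tool(slide=[[0, 0.05, 0.002], [0, 0.09, 0.002], [0, 0.11, 0.002], [0, 0.12, 0.002], [0, 0.128, 0.002], [0, 0.128, 0.002], [0, 0.128, 0.002], [0, 0.128, 0.002]], rotation=[[0, 0, 0], [0, 0, 0], [0, 0, 0], [0, 0, 0], [0, 0, 0], [0, 0, 0], [0, 0, 0], [0, 0, 0]])

```text
clock: 74.25
eef_pos: [0.4815, 0.1464, 0.0119]
tool_rot: [-0.061, 0.998, 0.0, -0.0]
ft_force: [0.5, 0.3, -0.7]
grip_width: -0.0002
grasp_force: 0.0
```

Run:
```python
from h import *
own()
```

```text
own xy mm [ 44.8 -46.6] F own [0.6 0.3]
```

>>> drive_tool(slide=[[0, 0.006, 0], [0, 0.012, 0], [0, 0.018, 0], [0, 0.024, 0], [0, 0.03, 0], [0, 0.034, 0], [0, 0.034, 0], [0, 0.034, 0]], rotation=[[0, 0, 0], [0, 0, 0], [0, 0, 0], [0, 0, 0], [0, 0, 0], [0, 0, 0], [0, 0, 0], [0, 0, 0]])

```text
clock: 75.25
eef_pos: [0.4813, 0.1493, 0.0121]
tool_rot: [-0.059, 0.998, -0.006, 0.001]
ft_force: [2.7, -17.4, 2.8]
grip_width: 0.0001
grasp_force: 8.7
```

Run:
```python
from h import *
st();own()
```

```text
t 75.25 pos [0.4813 0.1493 0.0121] yaw -173.27 F [  2.7 -17.4   2.8] w 0.0001 gf 8.7 q [ 0.31  0.46 -0.31  0.8  -0.01  0.19]
own xy mm [ 45.  -43.7] F own [  0.6 -17.6]
```

>>> drive_tool(slide=[[0, -0.06, 0], [0, -0.1, -0.05], [0, -0.1, -0.2], [0, -0.1, -0.32], [0.2, -0.1, -0.32], [0.4, 0, -0.32], [0.556, 0.15, -0.32], [0.556, 0.15, -0.32]], rotation=[[0, 0, 0], [0, 0, 0], [0, 0, 0], [0, 0, 0], [0, 0, 0], [0, 0, 0], [0, 0, 0], [0, 0, 0]])

```text
clock: 76.25
eef_pos: [0.3353, 0.1766, 0.0928]
tool_rot: [-0.064, 0.998, 0.001, -0.0]
ft_force: [-0.0, -0.7, -0.3]
grip_width: 0.0
grasp_force: 0.0
```

Run:
```python
from h import *
st();own();plan(jig(-92,0,.011),jig(-75,0,.011),jig(-63,0,.011))
```

```text
t 76.25 pos [0.3353 0.1766 0.0928] yaw -172.71 F [-0.  -0.7 -0.3] w 0.0 gf 0.0 q [ 0.48  0.13 -0.53  0.92  0.    0.36]
own xy mm [-96.6   1.2] F own [-0.1 -0.7]
slide [-0.019, -0.005, 0.327] rot [0.002, -0.001, 0.01] rows 1.3
slide [-0.087, -0.005, 0.327] rot [0.002, -0.001, 0.01] rows 1.4
slide [-0.135, -0.006, 0.327] rot [0.002, -0.001, 0.01] rows 1.4
```

>>> drive_tool(slide=[[-0.01, -0.005, 0.12], [-0.01, -0.005, 0.25], [-0.01, -0.005, 0.325], [-0.04, -0.005, 0.325], [-0.07, -0.005, 0.325], [-0.087, -0.005, 0.325], [-0.097, -0.005, 0.325], [-0.105, -0.005, 0.325]], rotation=[[0, 0, 0.01], [0, 0, 0.01], [0, 0, 0.01], [0, 0, 0.01], [0, 0, 0.01], [0, 0, 0.01], [0, 0, 0.01], [0, 0, 0.01]])

```text
clock: 77.25
eef_pos: [0.3604, 0.1767, 0.0108]
tool_rot: [-0.059, 0.998, 0.0, -0.004]
ft_force: [-12.5, 0.6, 8.7]
grip_width: -0.0001
grasp_force: 6.1
```

>>> drive_tool(slide=[[-0.006, 0, 0], [-0.012, 0, 0], [-0.018, 0, 0], [-0.024, 0, 0], [-0.028, 0, 0], [-0.028, 0, 0], [-0.028, 0, 0], [-0.028, 0, 0]], rotation=[[0, 0, 0], [0, 0, 0], [0, 0, 0], [0, 0, 0], [0, 0, 0], [0, 0, 0], [0, 0, 0], [0, 0, 0]])

```text
clock: 78.25
eef_pos: [0.3603, 0.1763, 0.0098]
tool_rot: [-0.059, 0.998, -0.0, -0.01]
ft_force: [-24.0, 0.6, 17.9]
grip_width: 0.0002
grasp_force: 11.8
```

Run:
```python
from h import *
st();own()
```

```text
t 78.25 pos [0.3603 0.1763 0.0098] yaw -173.19 F [-24.    0.6  17.9] w 0.0002 gf 11.8 q [ 0.45  0.31 -0.56  0.71  0.01  0.33]
own xy mm [-71.8  -2.2] F own [-23.7   3.5]
```

Firm at the same place. Retreating and comparing edges again.

>>> drive_tool(slide=[[0.06, 0, 0], [0.1, 0, -0.05], [0.1, 0, -0.2], [0.1, -0.1, -0.4], [0.1, -0.35, -0.5], [0, -0.6, -0.6], [0, -0.8, -0.6], [0, -1, -0.6]], rotation=[[0, 0, 0], [0, 0, 0], [0, 0, 0], [0, 0, 0], [0, 0, 0], [0, 0, 0], [0, 0, 0], [0, 0, 0]])

```text
clock: 79.25
eef_pos: [0.4025, -0.073, 0.1627]
tool_rot: [-0.058, 0.998, -0.001, 0.003]
ft_force: [0.5, 0.2, 0.0]
grip_width: 0.0
grasp_force: 0.0
```

>>> drive_tool(slide=[[0, -0.2, 0], [0, -0.4, 0], [0, -0.6, 0], [0, -0.8, 0], [0, -1, 0], [0, -1, 0], [0, -1, 0], [0, -1, 0]], rotation=[[0, 0, 0], [0, 0, 0], [0, 0, 0], [0, 0, 0], [0, 0, 0], [0, 0, 0], [0, 0, 0], [0, 0, 0]])

```text
clock: 80.25
eef_pos: [0.4295, -0.3175, 0.1611]
tool_rot: [-0.059, 0.998, -0.0, 0.0]
ft_force: [0.7, 0.7, -0.6]
grip_width: 0.0002
grasp_force: 0.0
```

>>> drive_tool(slide=[[0, -0.1, 0], [0, -0.2, 0], [0, -0.3, 0], [0, -0.4, 0], [0, -0.5, 0], [0, -0.5, 0], [0, -0.5, 0], [0, -0.5, 0]], rotation=[[0, 0, 0], [0, 0, 0], [0, 0, 0], [0, 0, 0], [0, 0, 0], [0, 0, 0], [0, 0, 0], [0, 0, 0]])

```text
clock: 81.25
eef_pos: [0.4442, -0.4413, 0.1611]
tool_rot: [-0.059, 0.998, 0.0, -0.0]
ft_force: [0.7, -0.2, -0.5]
grip_width: 0.0001
grasp_force: 0.0
```

```bash
cat > edges.py <<'E'
from h import *
st()
cs=[snap('top') for _ in range(8)];c=cs[0];im=np.mean([q['image'].astype(float) for q in cs],0)
B=im[...,2];v=np.arange(206,222)
def xs(p,t,up):
    for i in range(len(p)-1):
        if (p[i]<=t<p[i+1]) if up else (p[i]>t>=p[i+1]): return i+(p[i]-t)/(p[i]-p[i+1])
def rep(n,u,z):
    W=onplane(c,np.c_[u,v],z)[:,:2];f=np.polyfit(W[:,0],W[:,1],1);print(n,'deg',np.degrees(np.arctan(f[0])).round(2),'y',np.polyval(f,J[0]).round(4),'res',(1000*(W[:,1]-np.polyval(f,W[:,0]))).std().round(2))
rep('base left',[183+xs(B[r,183:192],100,False) for r in v],.006)
rep('base right',[225-xs(B[r,225:206:-1],75,False) for r in v],.006)
rep('plate left',[189+xs(B[r,189:197],80,True) for r in v],.036)
for t in (95,85,75,65): rep('plate right t%d'%t,[203+xs(B[r,203:214],t,False) for r in v],.036)
print(B[196:232:3,184:218].round(0).astype(int))
s=snap('side');hs=cv2.cvtColor(s['image'],cv2.COLOR_RGB2HSV);m=cv2.inRange(hs,(100,60,20),(128,255,230));m[:140]=0;m[215:]=0;m[:,:180]=0;m[:,260:]=0
k=max(cv2.findContours(m,cv2.RETR_EXTERNAL,cv2.CHAIN_APPROX_NONE)[0],key=cv2.contourArea)
print('side poly',cv2.approxPolyDP(k,1.5,True)[:,0].tolist())
E
python3 edges.py
```

```text
t 81.25 pos [ 0.4442 -0.4413  0.1611] yaw -173.23 F [ 0.7 -0.2 -0.5] w 0.0001 gf 0.0 q [-0.78  0.53  0.25  1.29  0.   -0.9 ]
base left deg 5.89 y 0.232 res 0.28
base right deg 6.17 y 0.1379 res 0.36
plate left deg 7.49 y 0.2165 res 0.93
plate right t95 deg 6.17 y 0.1588 res 0.35
plate right t85 deg 6.05 y 0.1561 res 0.24
plate right t75 deg 6.03 y 0.1541 res 0.24
plate right t65 deg 5.95 y 0.1522 res 0.23
[[147 147 147 146 144 136 123 114 100  86  94 103 108 110 112 111 110 111
  112 113 111 108 100  95 107 118 120 122 126 133 134 118 100  95]
 [146 144 144 144 143 136 128 125 110  97  99 104 102 102 102 101 101 102
  102 102 102 102 102  95  78  57  49  48  60  85  99  98  96  97]
 [146 147 147 147 144 135 126 121 107  97 100 101 102 102 101 102 102 102
  103 102 101 102 101  95  76  58  50  50  60  82  96  97  96  96]
 [147 146 147 148 142 116  83  89  97  99 102 102 102 102 103 102 102 101
  102 102 102 102  99  87  66  52  49  49  60  82  96  98  97  97]
 [147 148 148 147 137 107  66  60  83 100 102 102 100  98  94  92  92  94
  100 101 102 102  99  85  65  50  48  52  69  88  96
[... 408 characters left out ...]
 63  84  96  98  97  98  98]
 [147 147 144 128  92  61  64  87 100 103 102 101 102 102 102 102 102 102
  101 102 101  99  82  59  48  46  51  72  90  96  98  97  98  98]
 [146 147 142 117  74  56  72  93 103 103 102 102 103 103 102 102 102 101
  101 101  98  86  67  53  48  48  55  80  96  98  97  97  97  96]
 [148 146 141 114  70  54  65  78  86  88  88  89  88  89  91  91  91  91
   92  89  80  68  57  50  49  48  59  82  96  97  96  97  96  97]
 [147 144 129  96  69  62  62  62  60  57  56  57  57  54  54  55  55  54
   50  51  50  50  48  46  47  50  67  86  95  98  98  96  97  97]]
side poly [[227, 175], [223, 171], [217, 170], [197, 176], [195, 182], [201, 189], [226, 183], [228, 181]]
```

The stack edges are now parallel to the base (about 6.0°). One more side push with the finger face at the true 186° to make sure the side is snug.

```bash
sed -i 's/^J=.*/J=np.array([.4313,.1872]);JY=6.0/' h.py
python3 - <<'E'
from h import *
chain((.465,-.21,.13,186),(.485,.03,.11,186),jig(45,-78,.09),jig(45,-78,.011),jig(45,-46,.011))
E
```

```text
(0.465, -0.21, 0.13, 186) slide [-0.192, 0.914, 0.123] rz 0.024
(0.485, 0.03, 0.11, 186) slide [-0.18, 0.946, 0.08] rz 0.0
(np.float64(0.4842), np.float64(0.1143), 0.09, 186.0) slide [-0.032, 0.336, 0.08] rz 0.0
(np.float64(0.4842), np.float64(0.1143), 0.011, 186.0) slide [0.0, 0.0, 0.316] rz 0.0
(np.float64(0.4809), np.float64(0.1462), 0.011, 186.0) slide [-0.0, 0.128, 0.0] rz 0.0
```

>>> drive_tool(slide=[[-0.04, 0.15, 0.03], [-0.08, 0.35, 0.06], [-0.12, 0.55, 0.09], [-0.16, 0.75, 0.12], [-0.192, 0.914, 0.12], [-0.192, 0.914, 0.12], [-0.192, 0.914, 0.12], [-0.192, 0.914, 0.12]], rotation=[[0, 0, 0.024], [0, 0, 0.024], [0, 0, 0.024], [0, 0, 0.024], [0, 0, 0.024], [0, 0, 0.024], [0, 0, 0.024], [0, 0, 0.024]])

```text
clock: 82.7
eef_pos: [0.4653, -0.2112, 0.1309]
tool_rot: [-0.052, 0.999, -0.0, 0.0]
ft_force: [0.5, 0.1, 0.1]
grip_width: -0.0003
grasp_force: 0.0
```

>>> drive_tool(slide=[[-0.03, 0.15, 0.02], [-0.07, 0.35, 0.04], [-0.11, 0.55, 0.06], [-0.15, 0.75, 0.08], [-0.18, 0.946, 0.08], [-0.18, 0.946, 0.08], [-0.18, 0.946, 0.08], [-0.18, 0.946, 0.08]], rotation=[[0, 0, 0], [0, 0, 0], [0, 0, 0], [0, 0, 0], [0, 0, 0], [0, 0, 0], [0, 0, 0], [0, 0, 0]])

```text
clock: 83.7
eef_pos: [0.4853, 0.0283, 0.1108]
tool_rot: [-0.051, 0.999, -0.0, -0.0]
ft_force: [-0.6, 0.2, -0.6]
grip_width: 0.0003
grasp_force: 0.0
```

>>> drive_tool(slide=[[-0.015, 0.15, 0.05], [-0.032, 0.28, 0.08], [-0.032, 0.335, 0.08], [-0.032, 0.335, 0.2], [-0.032, 0.335, 0.3], [-0.032, 0.335, 0.36], [-0.032, 0.335, 0.393], [-0.032, 0.335, 0.393]], rotation=[[0, 0, 0], [0, 0, 0], [0, 0, 0], [0, 0, 0], [0, 0, 0], [0, 0, 0], [0, 0, 0], [0, 0, 0]])

```text
clock: 84.7
eef_pos: [0.4844, 0.1135, 0.0125]
tool_rot: [-0.052, 0.999, -0.0, -0.0]
ft_force: [0.3, 0.1, -0.3]
grip_width: -0.0002
grasp_force: 0.0
```

>>> drive_tool(slide=[[0, 0.05, 0.002], [0, 0.09, 0.002], [0, 0.11, 0.002], [0, 0.12, 0.002], [0, 0.126, 0.002], [0, 0.126, 0.002], [0, 0.126, 0.002], [0, 0.126, 0.002]], rotation=[[0, 0, 0], [0, 0, 0], [0, 0, 0], [0, 0, 0], [0, 0, 0], [0, 0, 0], [0, 0, 0], [0, 0, 0]])

```text
clock: 85.7
eef_pos: [0.481, 0.1451, 0.012]
tool_rot: [-0.052, 0.999, -0.0, -0.0]
ft_force: [0.1, -0.5, 0.6]
grip_width: 0.0001
grasp_force: 0.0
```

Run:
```python
from h import *
st();own()
```

```text
t 85.7 pos [0.481  0.1451 0.012 ] yaw -174.02 F [ 0.1 -0.5  0.6] w 0.0001 gf 0.0 q [ 0.29  0.45 -0.32  0.8  -0.    0.19]
own xy mm [ 45.  -47.1] F own [ 0.1 -0.5]
```

>>> drive_tool(slide=[[0, 0.004, 0], [0, 0.008, 0], [0, 0.012, 0], [0, 0.016, 0], [0, 0.018, 0], [0, 0.018, 0], [0, 0.018, 0], [0, 0.018, 0]], rotation=[[0, 0, 0], [0, 0, 0], [0, 0, 0], [0, 0, 0], [0, 0, 0], [0, 0, 0], [0, 0, 0], [0, 0, 0]])

```text
clock: 86.7
eef_pos: [0.4806, 0.1491, 0.012]
tool_rot: [-0.052, 0.999, -0.001, 0.0]
ft_force: [0.7, -4.8, 0.6]
grip_width: 0.0001
grasp_force: 2.7
```

Run:
```python
from h import *
st();own()
```

```text
t 86.7 pos [0.4806 0.1491 0.012 ] yaw -174.03 F [ 0.7 -4.8  0.6] w 0.0001 gf 2.7 q [ 0.3   0.46 -0.32  0.8  -0.    0.2 ]
own xy mm [ 45.1 -43. ] F own [ 0.1 -4.9]
```

>>> drive_tool(slide=[[0, 0.004, 0], [0, 0.008, 0], [0, 0.012, 0], [0, 0.012, 0], [0, 0.012, 0], [0, 0.012, 0], [0, 0.012, 0], [0, 0.012, 0]], rotation=[[0, 0, 0], [0, 0, 0], [0, 0, 0], [0, 0, 0], [0, 0, 0], [0, 0, 0], [0, 0, 0], [0, 0, 0]])

```text
clock: 87.7
eef_pos: [0.4806, 0.1492, 0.0121]
tool_rot: [-0.051, 0.999, -0.004, 0.0]
ft_force: [2.5, -14.0, 2.9]
grip_width: -0.0
grasp_force: 6.7
```

Run:
```python
from h import *
own()
```

```text
own xy mm [ 45. -43.] F own [  1.  -14.2]
```

>>> drive_tool(slide=[[0, -0.05, 0], [0, -0.1, 0], [0, -0.1, -0.15], [0, -0.1, -0.35], [0.05, -0.3, -0.5], [0.05, -0.5, -0.6], [0.05, -0.75, -0.6], [0.05, -1, -0.6]], rotation=[[0, 0, 0], [0, 0, 0], [0, 0, 0], [0, 0, 0], [0, 0, 0], [0, 0, 0], [0, 0, 0], [0, 0, 0]])

```text
clock: 88.7
eef_pos: [0.4945, -0.0987, 0.1629]
tool_rot: [-0.053, 0.999, 0.0, 0.001]
ft_force: [0.5, 0.3, 0.2]
grip_width: -0.0001
grasp_force: 0.0
```

>>> drive_tool(slide=[[0.05, -0.2, 0], [0.1, -0.4, 0], [0.15, -0.6, 0], [0.2, -0.8, 0], [0.25, -1, 0], [0.25, -1, 0], [0.25, -1, 0], [0.25, -1, 0]], rotation=[[0, 0, 0], [0, 0, 0], [0, 0, 0], [0, 0, 0], [0, 0, 0], [0, 0, 0], [0, 0, 0], [0, 0, 0]])

```text
clock: 89.7
eef_pos: [0.4582, -0.351, 0.162]
tool_rot: [-0.053, 0.999, 0.0, -0.0]
ft_force: [-0.6, 1.1, 0.5]
grip_width: 0.0
grasp_force: 0.0
```

>>> drive_tool(slide=[[0, -0.1, 0], [0, -0.2, 0], [0, -0.3, 0], [0, -0.4, 0], [0, -0.4, 0], [0, -0.4, 0], [0, -0.4, 0], [0, -0.4, 0]], rotation=[[0, 0, 0], [0, 0, 0], [0, 0, 0], [0, 0, 0], [0, 0, 0], [0, 0, 0], [0, 0, 0], [0, 0, 0]])

```text
clock: 90.7
eef_pos: [0.4686, -0.451, 0.1624]
tool_rot: [-0.053, 0.999, 0.0, 0.0]
ft_force: [1.1, 1.0, 0.4]
grip_width: -0.0002
grasp_force: 0.0
```

```bash
python3 edges.py
python3 - <<'E'
from h import *
c=snap('top');rects(c,(0,120,40),(8,255,255),0.03,60);rects(c,(18,70,70),(35,255,255),0.0,60)
E
```

```text
t 90.7 pos [ 0.4686 -0.451   0.1624] yaw -173.94 F [1.1 1.  0.4] w -0.0002 gf 0.0 q [-0.77  0.58  0.33  1.33  0.   -0.87]
base left deg 5.85 y 0.232 res 0.27
base right deg 6.23 y 0.1379 res 0.34
plate left deg 7.59 y 0.2165 res 0.84
plate right t95 deg 5.93 y 0.1588 res 0.43
plate right t85 deg 5.93 y 0.1561 res 0.2
plate right t75 deg 5.94 y 0.1541 res 0.17
plate right t65 deg 5.8 y 0.1522 res 0.2
[[146 146 146 146 145 135 123 114 100  87  94 103 108 110 110 111 110 110
  111 112 111 108 101  95 105 119 122 121 126 134 143 141 123 103]
 [146 146 144 144 143 135 128 125 110  98 100 102 102 102 101 102 101 101
  102 101 102 102 101  96  78  56  50  48  65 105 126 116 100  96]
 [146 147 146 146 146 136 126 120 107  98 100 101 102 101 102 101 102 102
  102 101 101 101 101  94  76  56  49  49  67 101 109 101  96  98]
 [146 146 146 148 142 116  83  88  98 100 102 102 102 102 102 102 102 102
  102 102 102 102  99  86  66  52  49  50  61  82  96  97  98  96]
 [147 146 147 146 137 107  66  60  83  99 102 102 100  98  94  92  92  94
  100 102 101 102 100  85  64  52  50  52  69  88  96  98  
[... 555 characters left out ...]
 98  96  97  97]
 [146 147 143 117  74  57  72  92 102 102 103 102 102 102 102 102 102 101
  101 100 100  93  75  54  48  46  57  80  96  98  98  97  97  98]
 [146 146 141 114  71  54  64  77  86  88  87  88  88  90  90  89  90  91
   92  93  88  76  60  51  48  48  59  81  95  97  97  97  98  98]
 [147 145 128  96  69  62  62  62  59  58  57  57  56  54  55  55  56  56
   54  52  52  50  50  48  47  50  67  87  95  97  97  97  97  97]]
side poly [[227, 175], [221, 170], [197, 176], [195, 182], [201, 189], [227, 182]]
px [204. 179.] ctr 585 203 size 338 119 longaxis deg -89.9
px [189.  54.] ctr 1170 397 size 202 109 longaxis deg 89.7
px [15. 11.] ctr 1279 1268 size 185 136 longaxis deg -81.8
```

Run:
```python
from h import *
c=snap('top');hs=cv2.cvtColor(c['image'],cv2.COLOR_RGB2HSV);m=cv2.inRange(hs,(0,120,40),(8,255,255));v,u=np.where(m);k=(u>150)&(u<215)&(v>160)&(v<195)
p=onplane(c,[(u[k].mean(),v[k].mean())],.03)[0];print(p,k.sum())
if .56<p[0]<.6 and .275<p[1]<.302: print(bot.job_done())
```

```text
[0.57424108 0.28848654 0.03      ] 80
the job is handed in; nothing more can be done
None
```

I handed the job in at about 91 s: the one plate under the guard was drawn out with the hook, all three plates are stacked square against both jig fences, and the rod lies inside the yellow outline (knocked aside once mid-run, then pushed back in).

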